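# Restock the revolving kitchen organiser

## Robot

A 6-joint arm with a two-finger parallel gripper is mounted at the origin on the work surface. World frame = base frame: x ahead of the robot, y to its left, z up, the work surface at z = 0. Lengths are in m, angles in degrees, forces in N, time in s.
With the tool pointing down it reaches from about 0.25 to 0.725 m from the base axis. Payload 9.7 kg.
Tool frame: the origin (TCP) lies on the centre line of the jaws, within the pads' length; the fingertips stand tip_extent ahead of it and the grasp point (between the pads) lies 3 mm ahead of it (tip_extent is the distance from the TCP to the fingertips, in m); z points along the fingers, y is the line along which they close (so a half turn about z gives the same grasp; the last joint's range is limited). The gripper opens to 85 mm and grips with 20 to 120 N. Pads are 22 mm wide; open, the fingers measure 114 mm over their backs; the gripper's body (76 mm by 85 mm) begins 54 mm behind the grasp point. The pads swing forward as they close: fully open they stand 13 mm farther back than shut.
Start: joints at [63.541, 4.979, 10.078, 95.1, 0, 90], TCP at [0.245, 0.492, 0.253] pointing down, gripper open.
Joint ranges: [-179.16, 179.16], [-48.56, 103.87], [-65.8, 70.77], [-126.05, 130.52], [-82.76, 87.17], [-180, 180]. Speed limits (degrees/s): [127.2, 127.2, 147.25, 180, 180, 180].

## Interface

Orientations are given as [roll, pitch, yaw] about the fixed x, y, z axes, in that order (R = Rz(yaw) Ry(pitch) Rx(roll)).
In Python, from workcell import * gives the robot as it stands.
- The arm moves only by the tool servo_tool, never from a script. Its argument "rows" is a list of rows, each an object with "offset": the shift along the tool's x, y, z as a fraction of full scale, a list of three; "yaw": the turn about the tool's z as a fraction of full scale; "claw": the closure, from 0 (fully open) to 1 (shut). A call has 1 to 12 rows; each row is the pose to reach, as a shift and turn from the pose commanded when the call began, along the tool's axes at that moment, turning the shorter way round; what a row does not reach only later rows make up. Full scale, the value 1, is 0.1 m for a shift and pi rad for a turn. A row lasts 1/8 s, in which the tool goes at most 62.5 mm and 10.7 degrees, less where a joint would pass 70% of its speed; a pose out of reach is approached as far as the arm can. A call with a number of a shift or a turn outside -1 to 1 is refused whole. A call with a gripper value outside its range is refused whole. The fingers move at their own pace and stop on an object; "squeeze" is the grip in N (left out, the last holds). Time passes only in rows, so rows that repeat a pose let the fingers close. It gives the time, the measured TCP pose, the force, the opening and the grip force at its end, in the units of the state.
- get_obs(): the state, without advancing time (a new reading comes with each control period).
- camera(name): name is "side" or "top"; returns (picture, depth): 420x560x3 uint8, red, green, blue; 420x560 float32, m along the optical axis (not along the pixel's ray), 0 where there is no reading.
- camera_info(name): a dict with "fx", "fy", "cx", "cy" (pixels), "dist" ([k1, k2, p1, p2, k3] as OpenCV has them; the pictures are not rectified), "cam_to_world" (4x4, takes a point from camera to world coordinates). Camera axes: x right, y up, looking along -z (the intrinsics and any distortion apply to the point x, -y, -z); pixel columns grow to the right and rows downward; lengths in m; the calibration is good to about 2 mm. A picture is of the moment at which its call begins. camera_info takes no time and is no camera call.
- job_done(): hands the job in; it is judged then, once.
The state is a dict: "time": time; "q": joint angles; "qd": joint speeds; "joint_efforts": joint torques, N m; "ee_pos": TCP position; "tcp_rot": TCP orientation; "wrist_force": force on the tool from outside, world axes, zero at the start; "torque": the same for the moment, N m; "opening": finger opening in m; "grasp_force": force on a finger pad.
Only numpy, scipy, OpenCV 4.12 (cv2) and the standard library are available. Lean on these libraries where they do the work, as an engineer would, in place of code of your own. Each camera call takes 0.05 s, during which the arm holds its last target. There are 200 camera calls.

## Task

Turn the revolving organiser anticlockwise by one click so that the dark pad with its steel guides faces the front, and stack all the flat metal tins there in one level column between the guides. Then turn it one more click so that the white caddy faces the front, and stand both wooden utensils in the caddy, handle ends down and heads up. Leave the organiser resting in that click with the column still neat, and do not shift or tip the other things on the worktop.

Things in the scene. Friction and masses are not known exactly. Their poses are not given: they have to be found in the camera images.
- carousel: Fixed revolving organiser: grey foot 220 mm across, round wooden deck 320 mm across, deck top 45 mm above the worktop. Origin: on its vertical axis at worktop level. Its -x side is its FRONT, marked by a grey tongue on the worktop. On the deck, 120 degrees apart, 85 mm from the axis: two fixed spice jars (82 mm tall), a dark pad, a white caddy; near the rim between them three steel posts.
- rotor (a joint): Deck angle, rad, growing anticlockwise from above; travel -0.15 to 4.34. Clicks at 0 (jars at front, the start), 2.094 (tin pad at front), 4.189 (caddy at front). Let go within about 0.8 rad of a click it settles into it by itself. About 2 to 3 N at a post turns it past a click.
- post0 (a point): Top of a steel post on the deck: 14 mm thick, 70 mm tall (top 115 mm above the worktop), 145 mm from the axis; turns with the deck. At every click one post stands 60 degrees to each side of the front, one at the back; hook the one on the robot's left (+y) and swing it round the front to the other side to advance one click.
- post1 (a point): Top of a steel post on the deck: 14 mm thick, 70 mm tall (top 115 mm above the worktop), 145 mm from the axis; turns with the deck. At every click one post stands 60 degrees to each side of the front, one at the back; hook the one on the robot's left (+y) and swing it round the front to the other side to advance one click.
- post2 (a point): Top of a steel post on the deck: 14 mm thick, 70 mm tall (top 115 mm above the worktop), 145 mm from the axis; turns with the deck. At every click one post stands 60 degrees to each side of the front, one at the back; hook the one on the robot's left (+y) and swing it round the front to the other side to advance one click.
- tin_bay (a point): Dark pad, 62 x 90 mm, 1 mm thick, on the deck, for the column of tins. Origin: pad centre on the deck's top (45 mm above worktop). x points outward from the deck's axis, y along the pad's long side, z up; turns with the deck. Steel guides 74 mm tall leave a 68 x 96 mm well: an end plate at y = +50 and -50 mm, 6 mm rods at x = +-37, y = +-34 mm; between the rods there is 62 mm for fingers.
- caddy (a point): White open caddy fixed on the deck: outside 56 (x) x 108 (y) x 85 mm high, walls and floor 4 mm; a partition at y = 0 leaves two cells about 48 x 50 mm, centred 26 mm along +y and -y. Origin: centre of its underside on the deck (45 mm above worktop). x points outward from the deck's axis, z up; turns with the deck.
- rest: Low dark steel utensil rest fixed on the worktop, foot 170 x 150 mm, about 140 mm high. It slopes up at 40 degrees towards its +x axis (away from the robot). Each utensil lies in notches of two crossbars, 25 and 168 mm from its foot end, 36 mm either side of the middle; the handle between the bars is free. Origin: centre of the underside.
- tin0: Closed flat metal storage tin, 84 mm (its x) x 56 mm (its y) x 32 mm high, about 0.15 kg, upright on the worktop. Origin: centre of the underside, z up. Two or three such tins are there; an absent one is None.
- tin1: Closed flat metal storage tin, 84 mm (its x) x 56 mm (its y) x 32 mm high, about 0.15 kg, upright on the worktop. Origin: centre of the underside, z up. Two or three such tins are there; an absent one is None.
- tin2: Closed flat metal storage tin, 84 mm (its x) x 56 mm (its y) x 32 mm high, about 0.15 kg, upright on the worktop. Origin: centre of the underside, z up. Two or three such tins are there; an absent one is None.
- spoon: Wooden spoon 238 mm long: round handle 16 mm thick, 190 mm long, round head 37 mm across. Origin: centre of the handle's foot end; z runs along the handle to the head. 50 g, balances about 150 mm from the foot. Starts on the rest, head up, 40 degrees above level: a gripper pointing down can hold it between the bars, and tilted 40 to 50 degrees stands it upright.
- turner: Wooden turner 242 mm long: round handle 16 mm thick, 190 mm long, flat blade 38 mm wide and 8 mm thick. Origin: centre of the handle's foot end; z runs along the handle to the blade. 50 g, balances about 130 mm from the foot. Starts on the rest like the spoon.
- oil: Bystander: green glass bottle 64 mm across, 200 mm high, origin centre of underside.
- vinegar: Bystander: amber bottle 54 mm across, 165 mm high, origin centre of underside.
- jar: Bystander: glass jar 90 mm across, 110 mm high, origin centre of underside.
- onion: Bystander: onion 68 mm across, 66 mm high, origin centre of underside.
- mill: Bystander: dark wooden pepper mill 56 mm across, 160 mm high, origin centre of underside.
Mind the look-alikes: they are no part of the job. Of the things that look like the turner, the larger one is meant. What is shaped like the tin1 but orange is not meant.

How it is judged (in metres and radians):
On the way, in this order (a step that is already met when the one before it is completed fails the run):
1. the organiser rests in the click with the tin pad at the front (value of joint rotor between 2.0144 and 2.1744 rad and velocity of joint rotor between -0.06 and 0.06 rad/s), for 0.3 s.
2. with the pad at the front, all tins present stand in one column on the pad, released (all of step 1 and horizontal distance between each of tin0, tin1, tin2 and tin_bay below 0.015 m and angle between the x axis of each of tin0, tin1, tin2 and the y axis of tin_bay, either way round below 0.17 rad and angle between each of tin0, tin1, tin2's own z axis and vertical below 0.1 rad and z of each of tin0, tin1, tin2 in the frame of tin_bay above -0.005 m and linear speed of each of tin0, tin1, tin2 below 0.03 m/s and contact force between the fingers and tin0 below 0.2 N and contact force between the fingers and tin1 below 0.2 N and contact force between the fingers and tin2 below 0.2 N), for 0.3 s.
3. the organiser rests in the next click, caddy at the front, before any utensil is in the caddy (value of joint rotor between 4.10879 and 4.26879 rad and velocity of joint rotor between -0.06 and 0.06 rad/s and not (x of spoon in the frame of caddy between -0.028 and 0.028 m and y of spoon in the frame of caddy between -0.054 and 0.054 m and z of spoon in the frame of caddy between -0.005 and 0.025 m and angle between spoon's own z axis and vertical below 0.6 rad and linear speed of spoon below 0.03 m/s) and not (x of turner in the frame of caddy between -0.028 and 0.028 m and y of turner in the frame of caddy between -0.054 and 0.054 m and z of turner in the frame of caddy between -0.005 and 0.025 m and angle between turner's own z axis and vertical below 0.6 rad and linear speed of turner below 0.03 m/s)), for 0.3 s.
At the end, for the whole second after the job is handed in: Deck at rest within 0.08 rad of the caddy-front click; each tin level, within 15 mm of the pad centre seen from above and 10 degrees of its long side; both utensils stand in the caddy on its floor, heads up, leaning under 0.6 rad; all released and at rest (value of joint rotor between 4.10879 and 4.26879 rad and velocity of joint rotor between -0.06 and 0.06 rad/s and horizontal distance between each of tin0, tin1, tin2 and tin_bay below 0.015 m and angle between the x axis of each of tin0, tin1, tin2 and the y axis of tin_bay, either way round below 0.17 rad and angle between each of tin0, tin1, tin2's own z axis and vertical below 0.1 rad and z of each of tin0, tin1, tin2 in the frame of tin_bay above -0.005 m and linear speed of each of tin0, tin1, tin2, spoon, turner below 0.03 m/s and contact force between the fingers and tin0 below 0.2 N and contact force between the fingers and tin1 below 0.2 N and contact force between the fingers and tin2 below 0.2 N and x of spoon in the frame of caddy between -0.028 and 0.028 m and y of spoon in the frame of caddy between -0.054 and 0.054 m and z of spoon in the frame of caddy between -0.005 and 0.025 m and angle between each of spoon, turner's own z axis and vertical below 0.6 rad and x of turner in the frame of caddy between -0.028 and 0.028 m and y of turner in the frame of caddy between -0.054 and 0.054 m and z of turner in the frame of caddy between -0.005 and 0.025 m); the robot touches nothing.
It fails at once if a bystander (bottles, jar, onion, mill) is shifted more than 5 cm or tipped over (distance of any of oil, vinegar, jar, onion, mill from where it was at the start of the episode above 0.05 m or angle between any of oil, vinegar, jar, onion, mill's own z axis and vertical above 0.5 rad).
Of tin0, tin1, tin2 only 2 to 3 are there at a start; the rules pass over those that are not, and their reading is None.
At some moment in a run one of tin0, tin1, tin2 may be knocked a few centimetres aside while the robot is not near it.
It also fails if it takes over 208 s, if anything falls off the work surface, if the arm or the gripper's body presses on something with over 40 N, if the wrist force passes 120 N, or if a joint passes its speed limit or range.

## Working session

There is one attempt and no reset: what is moved stays moved. The work goes in short steps, Python scripts to look and compute and a tool call to move; the robot and the scene stay as the last step left them, time stands still between calls to the robot, and variables do not carry over. Pictures are saved under pics/ and viewed, at most 14 in all, crops included, and the job is handed in when it is done.

Besides the shell and the picture viewer there is one more tool, called after "Call:" as a command line: name --argument value ..., lists and objects as JSON in quotes. servo_tool: Moves the arm, as the interface text tells. Its arguments: {"type":"object","properties":{"rows":{"type":"array"},"squeeze":{"type":"number"}},"required":["rows"]}

```bash
ls; mkdir -p pics
python3 - <<'E'
from workcell import *
import cv2
o=get_obs(); print(o)
for n in("side","top"):
    p,d=camera(n); cv2.imwrite(f"pics/{n}0.png",p[:,:,::-1]); import numpy as np; np.savez(f"{n}0.npz",p=p,d=d)
    print(n,camera_info(n))
E
```

```text
pics
{'time': 0.0, 'q': array([6.35416964e+01, 5.01152367e+00, 1.00341707e+01, 9.51000793e+01,
       1.39460524e-03, 8.99995931e+01]), 'qd': array([ 0.0448026 , -0.09143148,  0.02518449, -0.15917479, -0.00910148,
        0.02681228]), 'joint_efforts': array([ 1.16763390e-04, -5.20389891e+01,  4.64803469e+01,  1.64969423e-02,
        1.24055441e-05,  2.91752406e-05]), 'ee_pos': array([0.24495356, 0.49221188, 0.25257645]), 'tcp_rot': array([-1.79922568e+02, -1.39515393e-03,  1.53542101e+02]), 'wrist_force': array([-0.44311647,  0.38603634,  0.16966643]), 'torque': array([-0.06495569,  0.01296269, -0.02186493]), 'grasp_force': 0.0, 'opening': 0.08542456655357687}
side {'fx': 438.8383576015714, 'fy': 438.8383576015714, 'cx': 279.345813972216, 'cy': 199.69268295096558, 'dist': array([-0.04975813,  0.        ,  0.        ,  0.        ,  0.        ]), 'cam_to_world': array([[-0.937519  ,  0.23069392, -0.26045813,  0.12564871],
       [-0.34753177, -0.58490498,  0.73287641,  1.00599807],
       [ 0.01672687,  0.77760304,  0.628533  ,  0.95873329],
       [ 0.        ,  0.        ,  0.        ,  1.        ]])}
top {'fx': 380.10465266555616, 'fy': 380.10465266555616, 'cx': 280.7062961236433, 'cy': 207.75442639027452, 'dist': array([-0.06820998,  0.        ,  0.        ,  0.        ,  0.        ]), 'cam_to_world': array([[ 0.01027031,  0.98963046, -0.14326922,  0.32833018],
       [-0.9999362 ,  0.00949052, -0.00612514,  0.01427845],
       [-0.00470192,  0.14332299,  0.9896648 ,  1.09506958],
       [ 0.        ,  0.        ,  0.        ,  1.        ]])}
```

View pics/top0.png

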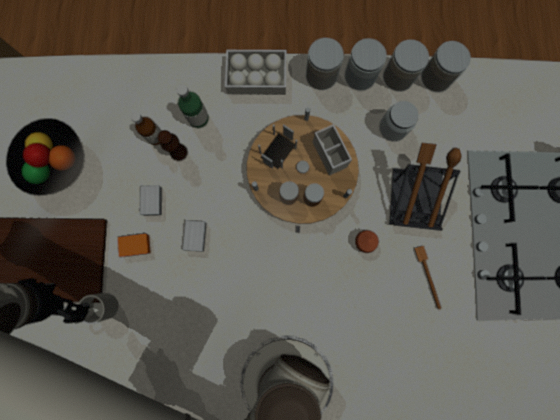

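View pics/side0.png

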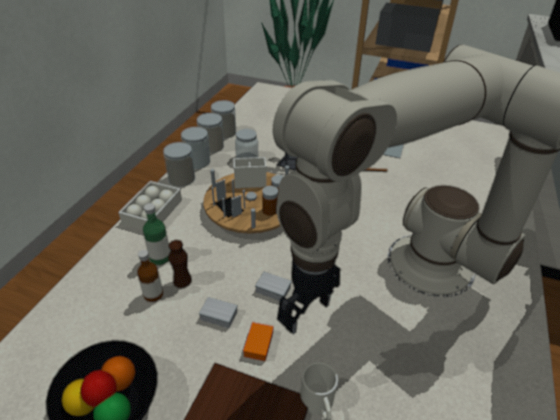

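Top view shows two grey tins at (150,200) and (194,236), with an orange look-alike at (133,244). The carousel is at (302,167) with its front tongue at (298,229). The rest is at (425,195), holding the turner (427,153) and the spoon (454,157). A smaller turner lies on the worktop at (428,280). The side view agrees.

```bash
cat > h.py <<'E'
from workcell import *
import numpy as np, cv2
def shot(n):
    p,d=camera(n); return p,d,cloud(n,d)
def rays(n,uv):
    c=camera_info(n);K=np.array([[c['fx'],0,c['cx']],[0,c['fy'],c['cy']],[0,0,1]])
    r=cv2.undistortPoints(np.asarray(uv,float).reshape(-1,1,2),K,c['dist'])[:,0]
    T=c['cam_to_world'];r=np.c_[r[:,0],-r[:,1],-np.ones(len(r))]
    return T[:3,3],r@T[:3,:3].T
def plane(n,uv,z):
    o,r=rays(n,uv); return o+r*((z-o[2])/r[:,2])[:,None]
def cloud(n,d):
    h,w=d.shape;u,v=np.meshgrid(np.arange(w),np.arange(h))
    o,r=rays(n,np.c_[u.ravel(),v.ravel()]); return (o+r*d.ravel()[:,None]).reshape(h,w,3)
def blobs(m,amin=30):
    k,l,s,c=cv2.connectedComponentsWithStats(m.astype(np.uint8))
    return [(l==i) for i in range(1,k) if s[i,4]>=amin]
def tins(n='top',pd=None):
    p,d,P=shot(n) if pd is None else pd
    hsv=cv2.cvtColor(p,cv2.COLOR_RGB2HSV)
    m=(P[...,2]>.022)&(P[...,2]<.045)&(d>0)
    out=[]
    for b in blobs(m,60):
        xy=P[b][:,:2]; r=cv2.minAreaRect(xy.astype(np.float32)*1000); v,u=np.nonzero(b)
        out.append((np.round(r[0],1),np.round(r[1],1),round(r[2],1),(int(u.mean()),int(v.mean())),np.median(hsv[b],0),round(float(np.median(P[b][:,2])),4)))
    return out
E
python3 - <<'E'
import workcell
print([x for x in dir(workcell) if x[0]!='_'])
from h import *
Z=np.load('top0.npz');p,d=Z['p'],Z['d'];P=cloud('top',d)
for t in tins(pd=(p,d,P)):print(t)
hsv=cv2.cvtColor(p,cv2.COLOR_RGB2HSV)
# deck
m=(abs(P[...,2]-.045)<.006)&(hsv[...,1]>80)&(abs(P[...,1])<.35)&(P[...,0]>.3)
b=max(blobs(m),key=lambda b:b.sum()); xy=P[b][:,:2].astype(np.float32)
print('deck',cv2.minEnclosingCircle(xy),b.sum())
# high things
for b in blobs((P[...,2]>.1)&(P[...,2]<.125)&(d>0),3):
    v,u=np.nonzero(b);print((int(u.mean()),int(v.mean())),b.sum(),P[b].mean(0).round(3))
for uv in [(427,153),(454,157),(420,190),(408,215),(437,213),(414,220),(433,222),(298,229)]: print(uv,P[uv[1],uv[0]].round(3),p[uv[1],uv[0]])
E
```

```text
['PlanningError', 'camera', 'camera_info', 'get_obs', 'job_done', 'tip_extent']
(array([903. , 100.7]), array([169.7, 107.2]), 89.7, (249, 58), array([30., 23., 61.]), 0.037)
(array([913.4, 102.5]), array([ 44.7, 150.9]), 1.7, (255, 66), array([30., 24., 78.]), 0.0388)
(array([ 875.4, -325.6]), array([96.5, 43.6]), 63.1, (395, 81), array([30., 33., 34.]), 0.0338)
(array([ 875.3, -439.2]), array([94.9, 37.7]), 54.9, (433, 82), array([30., 31., 32.]), 0.0339)
(array([870.7, -93.2]), array([96.2, 34.9]), 77.2, (319, 81), array([30., 28., 40.]), 0.0338)
(array([ 872.8, -207.4]), array([98.9, 43.7]), 69.2, (358, 82), array([70., 17., 41.]), 0.0342)
(array([838.6,  99.8]), array([176.3,   5.2]), 89.8, (256, 89), array([26., 25., 54.]), 0.0334)
(array([740. , 261.7]), array([23. , 61.4]), 31.7, (200, 121), array([40., 26., 53.]), 0.0343)
(array([621.5, -73. ]), array([316.5, 219.8]), 35.9, (313, 161), array([ 17., 119., 107.]), 0.0437)
(array([ 711.4, -298.6]), array([86.8, 33.5]), 55.7, (388, 132), array([60., 11., 49.]), 0.033)
(array([686.9, 673.7]), array([151.1,  51.5]), 59.8, (62, 136
[... 5336 characters left out ...]
[ 0.531 -0.338  0.112]
(254, 183) 27 [0.534 0.091 0.114]
(442, 189) 81 [ 0.524 -0.409  0.112]
(287, 197) 52 [0.498 0.003 0.111]
(348, 191) 26 [ 0.516 -0.158  0.113]
(291, 191) 3 [ 0.513 -0.008  0.125]
(298, 191) 3 [ 0.517 -0.025  0.106]
(311, 199) 50 [ 0.494 -0.06   0.111]
(266, 375) 23 [0.05  0.052 0.112]
(260, 384) 3 [0.028 0.066 0.113]
(427, 153) [ 0.605 -0.348  0.174] [74 48 25]
(454, 157) [ 0.593 -0.413  0.185] [69 43 25]
(420, 190) [ 0.542 -0.386  0.009] [47 48 50]
(408, 215) [ 0.462 -0.332  0.057] [74 48 24]
(437, 213) [ 0.475 -0.435  0.006] [60 44 35]
(414, 220) [ 0.454 -0.366  0.008] [41 44 43]
(433, 222) [ 0.444 -0.406  0.045] [70 49 29]
(298, 229) [ 0.425 -0.029  0.009] [44 46 46]
```

Run:
```python
import cv2
a=cv2.imread('pics/top0.png')[130:320,220:480]; cv2.imwrite('pics/crop1.png',cv2.resize(a,(780,570),interpolation=cv2.INTER_CUBIC)*1)
```

```text
(no output)
```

View pics/crop1.png

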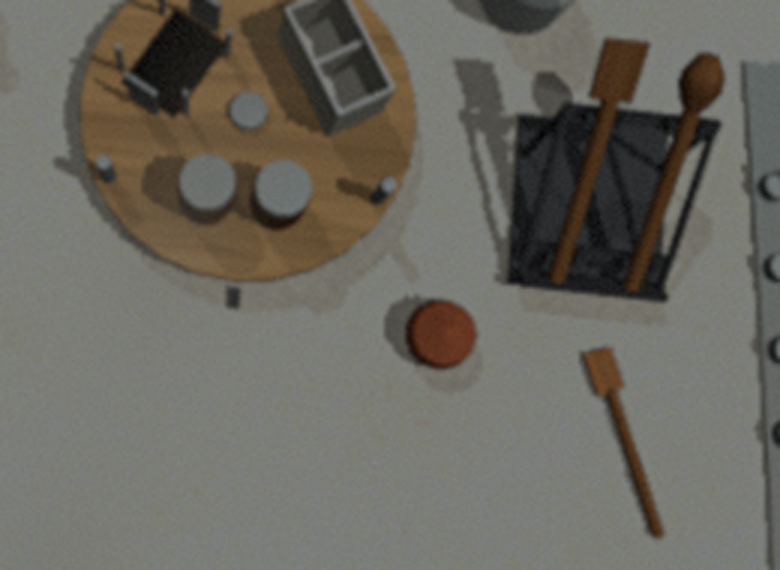

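The meant turner is the one on the rest, with its blade at crop (620,70) and handle in the notches: it's the larger one. The small one lying on the worktop at crop (603,370)–(658,535) is the look-alike. The tins meant are the grey ones at (149,199) and (193,235); the orange one at (132,244) is not meant. Next, the plan helper.

Call:
servo_tool --rows '[{"offset": [-0.3,-0.15,0],"yaw": 0,"claw": 0.3},{"offset": [-0.6,-0.3,0],"yaw": 0,"claw": 0.3},{"offset": [-0.87,-0.46,0],"yaw": 0,"claw": 0.3}]'

```text
time: 0.48
ee_pos: [0.3029, 0.4115, 0.2528]
tcp_rot: [-180.0, -0.0, 153.5]
wrist_force: [0.8, 0.4, 0.8]
opening: 0.0598
grasp_force: 0.0
```

Call:
servo_tool --rows '[{"offset": [-0.3,-0.15,0],"yaw": 0,"claw": 0.3},{"offset": [-0.6,-0.3,0],"yaw": 0,"claw": 0.3},{"offset": [-0.87,-0.46,0],"yaw": 0,"claw": 0.3}]'

```text
time: 0.85
ee_pos: [0.3604, 0.3315, 0.2529]
tcp_rot: [-180.0, -0.0, 153.5]
wrist_force: [0.5, 0.2, 0.3]
opening: 0.0598
grasp_force: 0.0
```

Call:
servo_tool --rows '[{"offset": [-0.3,-0.15,0],"yaw": 0,"claw": 0.3},{"offset": [-0.6,-0.3,0],"yaw": 0,"claw": 0.3},{"offset": [-0.87,-0.46,0],"yaw": 0,"claw": 0.3}]'

```text
time: 1.23
ee_pos: [0.4177, 0.2515, 0.2529]
tcp_rot: [-180.0, -0.0, 153.5]
wrist_force: [-0.0, -0.3, -0.5]
opening: 0.0598
grasp_force: 0.0
```

Call:
servo_tool --rows '[{"offset": [-0.3,-0.15,0],"yaw": 0,"claw": 0.3},{"offset": [-0.6,-0.3,0],"yaw": 0,"claw": 0.3},{"offset": [-0.87,-0.46,0],"yaw": 0,"claw": 0.3}]'

```text
time: 1.6
ee_pos: [0.4751, 0.1716, 0.2529]
tcp_rot: [-180.0, -0.0, 153.5]
wrist_force: [1.0, -0.1, -0.6]
opening: 0.06
grasp_force: 0.0
```

Call:
servo_tool --rows '[{"offset": [-0.2,-0.1,0.1],"yaw": 0.05,"claw": 0.3},{"offset": [-0.45,-0.25,0.2],"yaw": 0.1,"claw": 0.45},{"offset": [-0.7,-0.4,0.3],"yaw": 0.15,"claw": 0.45},{"offset": [-0.87,-0.46,0.5],"yaw": 0.206,"claw": 0.45},{"offset": [-0.87,-0.46,0.5],"yaw": 0.206,"claw": 0.45},{"offset": [-0.87,-0.46,0.5],"yaw": 0.206,"claw": 0.45}]'

```text
time: 2.35
ee_pos: [0.5317, 0.0929, 0.2037]
tcp_rot: [-180.0, -0.0, 116.6]
wrist_force: [0.9, 0.6, -0.0]
opening: 0.0469
grasp_force: 0.0
```

```bash
python3 plan.py .532 .0914 .09 116.4
```

```text
t 2.35 pos [0.5317 0.0929 0.2037] rot [-180.    -0.   116.6] q [10.  3.  2. 89.  0. 73.] F [ 0.9  0.6 -0. ] open 0.0469 g 0.0
n 2 offset each [-0.008 -0.002  0.568] total [-0.015 -0.004  1.137]
yaw 0.0013
```

Call:
servo_tool --rows '[{"offset": [0,0,0.25],"yaw": 0,"claw": 0.45},{"offset": [0,0,0.5],"yaw": 0,"claw": 0.45},{"offset": [0,0,0.75],"yaw": 0,"claw": 0.45},{"offset": [0,0,1.0],"yaw": 0,"claw": 0.45}]'

```text
time: 2.85
ee_pos: [0.532, 0.0935, 0.1036]
tcp_rot: [179.9, 0.0, 116.7]
wrist_force: [0.0, -0.3, 0.1]
opening: 0.0469
grasp_force: 0.0
```

Call:
servo_tool --rows '[{"offset": [0,0,0.12],"yaw": 0,"claw": 0.45},{"offset": [0,0,0.12],"yaw": 0,"claw": 0.6},{"offset": [0,0,0.12],"yaw": 0,"claw": 0.72},{"offset": [0,0,0.12],"yaw": 0,"claw": 0.72}]'

```text
time: 3.35
ee_pos: [0.5325, 0.0928, 0.0924]
tcp_rot: [179.9, 0.0, 116.5]
wrist_force: [-0.2, -0.1, -0.1]
opening: 0.0239
grasp_force: 0.0
```

Call:
servo_tool --rows '[{"offset": [-0.005,-0.126,0],"yaw": -0.028,"claw": 0.72},{"offset": [-0.022,-0.252,0],"yaw": -0.056,"claw": 0.72},{"offset": [-0.049,-0.375,0],"yaw": -0.083,"claw": 0.72},{"offset": [-0.087,-0.496,0],"yaw": -0.111,"claw": 0.72},{"offset": [-0.136,-0.613,0],"yaw": -0.139,"claw": 0.72},{"offset": [-0.194,-0.725,0],"yaw": -0.167,"claw": 0.72},{"offset": [-0.262,-0.832,0],"yaw": -0.194,"claw": 0.72},{"offset": [-0.339,-0.932,0],"yaw": -0.222,"claw": 0.72}]'

```text
time: 4.35
ee_pos: [0.4639, 0.0209, 0.0921]
tcp_rot: [179.9, 0.0, 156.6]
wrist_force: [1.2, 2.1, -0.1]
opening: 0.0239
grasp_force: 1.3
```

Turning smoothly with about 2.4 N; two more arcs.

Call:
servo_tool --rows '[{"offset": [-0.005,-0.126,0],"yaw": -0.028,"claw": 0.72},{"offset": [-0.022,-0.252,0],"yaw": -0.056,"claw": 0.72},{"offset": [-0.049,-0.375,0],"yaw": -0.083,"claw": 0.72},{"offset": [-0.087,-0.496,0],"yaw": -0.111,"claw": 0.72},{"offset": [-0.136,-0.613,0],"yaw": -0.139,"claw": 0.72},{"offset": [-0.194,-0.725,0],"yaw": -0.167,"claw": 0.72},{"offset": [-0.262,-0.832,0],"yaw": -0.194,"claw": 0.72},{"offset": [-0.339,-0.932,0],"yaw": -0.222,"claw": 0.72}]'

```text
time: 5.35
ee_pos: [0.4578, -0.0787, 0.092]
tcp_rot: [-180.0, 0.1, -163.5]
wrist_force: [-0.0, -0.1, 0.4]
opening: 0.024
grasp_force: 0.0
```

Call:
servo_tool --rows '[{"offset": [-0.005,-0.126,0],"yaw": -0.028,"claw": 0.72},{"offset": [-0.022,-0.252,0],"yaw": -0.056,"claw": 0.72},{"offset": [-0.049,-0.375,0],"yaw": -0.083,"claw": 0.72},{"offset": [-0.087,-0.496,0],"yaw": -0.111,"claw": 0.72},{"offset": [-0.136,-0.613,0],"yaw": -0.139,"claw": 0.72},{"offset": [-0.194,-0.725,0],"yaw": -0.167,"claw": 0.72},{"offset": [-0.262,-0.832,0],"yaw": -0.194,"claw": 0.72},{"offset": [-0.339,-0.932,0],"yaw": -0.222,"claw": 0.72},{"offset": [-0.339,-0.932,0],"yaw": -0.222,"claw": 0.45},{"offset": [-0.339,-0.932,0],"yaw": -0.222,"claw": 0.45}]'

```text
time: 6.6
ee_pos: [0.5161, -0.1579, 0.0915]
tcp_rot: [180.0, 0.0, -123.8]
wrist_force: [-0.9, 0.6, -0.3]
opening: 0.047
grasp_force: 0.0
```

Call:
servo_tool --rows '[{"offset": [0,0,-0.25],"yaw": 0,"claw": 0.45},{"offset": [0,0,-0.6],"yaw": 0,"claw": 0.45},{"offset": [0,0,-1.0],"yaw": 0,"claw": 0.3},{"offset": [0,0,-1.0],"yaw": 0,"claw": 0}]'

```text
time: 7.1
ee_pos: [0.5172, -0.1581, 0.1949]
tcp_rot: [-179.7, 0.1, -123.7]
wrist_force: [-0.1, -0.6, -0.3]
opening: 0.0758
grasp_force: 0.0
```

```bash
cat > posts.py <<'E'
from plan import *
p,d,P=shot('top'); cv2.imwrite('pics/last.png',p[:,:,::-1])
z=P[...,2];r=np.hypot(P[...,0]-A[0],P[...,1]-A[1])
for b in blobs((z>.1)&(z<.12)&(abs(r-.145)<.018),8):
    m=P[b].mean(0)[:2]-A; print('post',np.degrees(np.arctan2(m[1],m[0])).round(1),b.sum())
for t in tins(pd=(p,d,P)):
    if 45<min(t[1])<65 and 75<max(t[1])<95: print(t)
st()
E
python3 posts.py
```

```text
post -3.1 29
post 116.8 28
(array([567.6, -81.7]), array([77.9, 64. ]), 87.5, (318, 178), array([ 17., 119.,  77.]), 0.0437)
(array([503.8, 397.6]), array([86. , 57.2]), 2.2, (149, 199), array([ 75.,   5., 122.]), 0.0319)
(array([402. , 265.5]), array([55.3, 85.5]), 87.2, (193, 235), array([ 75.,   4., 123.]), 0.0321)
(array([372.1, 440.9]), array([57.5, 84.8]), 8.0, (132, 244), array([ 14., 206., 126.]), 0.0319)
t 7.15 pos [ 0.5166 -0.1579  0.1927] rot [-179.9    0.  -123.7] q [-17.   3.   1.  88.   0. -73.] F [ 0.5 -1.1 -1.2] open 0.0821 g 0.0
```

```bash
python3 plan.py .402 .2655 .13 177.2
python3 - <<'E'
from plan import *
p,d,P=shot('top')
z=P[...,2]; hsv=cv2.cvtColor(p,cv2.COLOR_RGB2HSV)
m=(hsv[...,2]<40)&(abs(P[...,0]-.51)<.07)&(abs(P[...,1]+.034)<.08)&(z>.03)&(z<.06)
b=max(blobs(m,10),key=lambda b:b.sum()); print(cv2.minAreaRect((P[b][:,:2]*1000).astype(np.float32)),b.sum())
m=(z>.108)&(z<.124)&(abs(P[...,0]-.51)<.06)&(abs(P[...,1]+.034)<.07)
for b in blobs(m,3): print(P[b].mean(0).round(4),b.sum(),np.ptp(P[b],0).round(3))
a=cv2.imread('pics/last.png')[150:250,240:373];cv2.imwrite('pics/bay1.png',cv2.resize(a,(665,500),interpolation=cv2.INTER_CUBIC)*2)
E
```

```text
t 7.15 pos [ 0.5166 -0.1579  0.1927] rot [-179.9    0.  -123.7] q [-17.   3.   1.  88.   0. -73.] F [ 0.5 -1.1 -1.2] open 0.0821 g 0.0
n 4 offset each [-0.721  0.826  0.155] total [-2.886  3.305  0.621]
yaw 0.3283
((512.4609375, -35.356449127197266), (85.86402893066406, 57.95255661010742), 87.9052963256836) 479
[ 0.5517 -0.002   0.118 ] 6 [0.005 0.003 0.007]
[ 0.5476 -0.0695  0.1172] 6 [0.004 0.004 0.012]
[0.5147 0.016  0.1191] 23 [0.033 0.003 0.012]
[ 0.5091 -0.0833  0.1181] 25 [0.032 0.003 0.012]
[0.4774 0.0027 0.1166] 6 [0.005 0.003 0.011]
[ 0.4737 -0.0648  0.1191] 4 [0.004 0.003 0.008]
```

View pics/bay1.png

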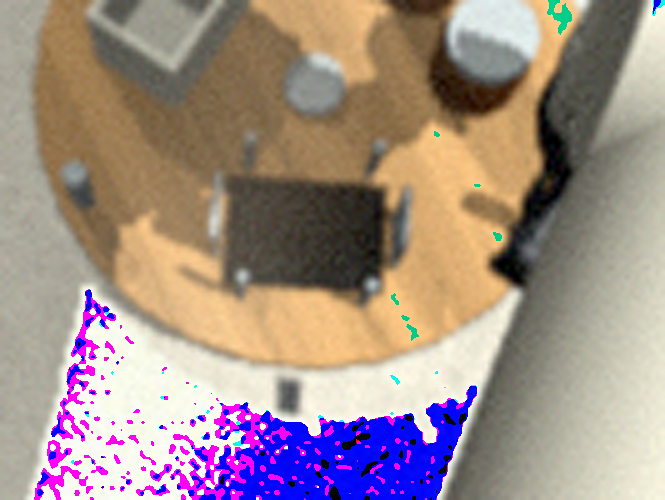

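The tin pad, with its rods and end plates, is at the front (centre near crop (303,233)), and the deck is seated in its click. Now the first tin.

Call:
servo_tool --rows '[{"offset": [-0.3,0.35,0],"yaw": 0,"claw": 0},{"offset": [-0.5,0.6,0],"yaw": 0,"claw": 0},{"offset": [-0.72,0.83,0],"yaw": 0,"claw": 0}]'

```text
time: 7.58
ee_pos: [0.4859, -0.051, 0.1898]
tcp_rot: [179.9, -0.1, -123.7]
wrist_force: [0.2, -0.1, 0.3]
opening: 0.0852
grasp_force: 0.0
```

Call:
servo_tool --rows '[{"offset": [-0.3,0.35,0],"yaw": 0,"claw": 0},{"offset": [-0.5,0.6,0],"yaw": 0,"claw": 0},{"offset": [-0.72,0.83,0],"yaw": 0,"claw": 0}]'

```text
time: 7.95
ee_pos: [0.4567, 0.0549, 0.1899]
tcp_rot: [179.9, -0.1, -123.7]
wrist_force: [-0.2, 0.7, -0.0]
opening: 0.0854
grasp_force: 0.0
```

Call:
servo_tool --rows '[{"offset": [-0.3,0.35,0],"yaw": 0,"claw": 0},{"offset": [-0.5,0.6,0],"yaw": 0,"claw": 0},{"offset": [-0.72,0.83,0],"yaw": 0,"claw": 0}]'

```text
time: 8.32
ee_pos: [0.4275, 0.1607, 0.1899]
tcp_rot: [179.9, -0.1, -123.7]
wrist_force: [-0.6, -0.4, -0.2]
opening: 0.0854
grasp_force: 0.0
```

Call:
servo_tool --rows '[{"offset": [-0.3,0.35,0],"yaw": 0.05,"claw": 0},{"offset": [-0.5,0.6,0.2],"yaw": 0.1,"claw": 0},{"offset": [-0.72,0.82,0.4],"yaw": 0.16,"claw": 0},{"offset": [-0.72,0.82,0.6],"yaw": 0.22,"claw": 0},{"offset": [-0.72,0.82,0.6],"yaw": 0.28,"claw": 0},{"offset": [-0.72,0.82,0.6],"yaw": 0.328,"claw": 0},{"offset": [-0.72,0.82,0.6],"yaw": 0.328,"claw": 0},{"offset": [-0.72,0.82,0.6],"yaw": 0.328,"claw": 0}]'

```text
time: 9.32
ee_pos: [0.4001, 0.2649, 0.1307]
tcp_rot: [-180.0, -0.0, 177.5]
wrist_force: [-0.7, -0.8, -0.4]
opening: 0.0851
grasp_force: 0.0
```

```bash
python3 plan.py .402 .2655 .03 177.2; python3 posts.py
```

```text
t 9.32 pos [0.4001 0.2649 0.1307] rot [-180.    -0.   177.5] q [ 34.  -5. -14.  82.   0.  36.] F [-0.7 -0.8 -0.4] open 0.0851 g 0.0
n 2 offset each [-0.01   0.004  0.503] total [-0.02   0.007  1.007]
yaw 0.0016
post -3.0 27
post 116.6 27
post -122.9 28
t 9.38 pos [0.4001 0.2649 0.1308] rot [-180.    -0.   177.4] q [ 34.  -5. -14.  82.   0.  36.] F [-0.2  0.3  0.7] open 0.0855 g 0.0
```

Call:
servo_tool --rows '[{"offset": [-0.02,0.01,0.3],"yaw": 0,"claw": 0},{"offset": [-0.02,0.01,0.6],"yaw": 0,"claw": 0},{"offset": [-0.02,0.01,0.85],"yaw": 0,"claw": 0},{"offset": [-0.02,0.01,1.0],"yaw": 0,"claw": 0},{"offset": [-0.02,0.01,1.0],"yaw": 0,"claw": 0.2},{"offset": [-0.02,0.01,1.0],"yaw": 0,"claw": 0.5},{"offset": [-0.02,0.01,1.0],"yaw": 0,"claw": 0.5},{"offset": [-0.02,0.01,1.0],"yaw": 0,"claw": 0.5},{"offset": [-0.02,0.01,1.0],"yaw": 0,"claw": 0.5}]' --squeeze 30

```text
time: 10.5
ee_pos: [0.403, 0.2664, 0.0323]
tcp_rot: [179.9, 0.1, 177.3]
wrist_force: [-0.5, -0.6, 6.3]
opening: 0.0554
grasp_force: 34.3
```

Call:
servo_tool --rows '[{"offset": [0,0,-0.2],"yaw": 0,"claw": 0.5},{"offset": [0,0,-0.6],"yaw": 0,"claw": 0.5},{"offset": [0,0,-1.0],"yaw": 0,"claw": 0.5},{"offset": [0,0,-1.0],"yaw": 0,"claw": 0.5}]'

```text
time: 11.0
ee_pos: [0.4037, 0.2669, 0.1343]
tcp_rot: [179.8, 0.2, 177.3]
wrist_force: [0.2, -0.2, -3.1]
opening: 0.0552
grasp_force: 33.5
```

```bash
python3 plan.py .512 -.034 .22 86.8
```

```text
t 11.0 pos [0.4037 0.2669 0.1343] rot [179.8   0.2 177.3] q [ 33.  -5. -13.  82.   0.  36.] F [ 0.2 -0.2 -3.1] open 0.0552 g 33.5
n 4 offset each [-0.307 -0.738 -0.215] total [-1.227 -2.952 -0.861]
yaw 0.5028
```

Call:
servo_tool --rows '[{"offset": [-0.15,-0.3,-0.3],"yaw": 0,"claw": 0.5},{"offset": [-0.25,-0.55,-0.6],"yaw": 0,"claw": 0.5},{"offset": [-0.31,-0.74,-0.86],"yaw": 0,"claw": 0.5}]'

```text
time: 11.38
ee_pos: [0.4299, 0.1896, 0.217]
tcp_rot: [-180.0, -0.1, 177.3]
wrist_force: [0.9, 0.7, -1.1]
opening: 0.0551
grasp_force: 33.5
```

Call:
servo_tool --rows '[{"offset": [-0.15,-0.3,0],"yaw": 0,"claw": 0.5},{"offset": [-0.25,-0.55,0],"yaw": 0,"claw": 0.5},{"offset": [-0.31,-0.74,0],"yaw": 0,"claw": 0.5}]'

```text
time: 11.75
ee_pos: [0.4574, 0.1142, 0.2159]
tcp_rot: [-180.0, -0.1, 177.3]
wrist_force: [-0.5, 0.9, -2.7]
opening: 0.0554
grasp_force: 33.4
```

Call:
servo_tool --rows '[{"offset": [-0.15,-0.3,0],"yaw": 0,"claw": 0.5},{"offset": [-0.25,-0.55,0],"yaw": 0,"claw": 0.5},{"offset": [-0.31,-0.74,0],"yaw": 0,"claw": 0.5}]'

```text
time: 12.12
ee_pos: [0.4849, 0.0388, 0.2158]
tcp_rot: [-180.0, -0.1, 177.3]
wrist_force: [0.1, 0.7, -1.8]
opening: 0.0556
grasp_force: 33.4
```

Call:
servo_tool --rows '[{"offset": [-0.1,-0.2,0],"yaw": 0.05,"claw": 0.5},{"offset": [-0.2,-0.4,0],"yaw": 0.1,"claw": 0.5},{"offset": [-0.25,-0.6,0],"yaw": 0.15,"claw": 0.5},{"offset": [-0.3,-0.74,0],"yaw": 0.2,"claw": 0.5},{"offset": [-0.3,-0.74,0],"yaw": 0.25,"claw": 0.5},{"offset": [-0.3,-0.74,0],"yaw": 0.3,"claw": 0.5},{"offset": [-0.3,-0.74,0],"yaw": 0.35,"claw": 0.5},{"offset": [-0.3,-0.74,0],"yaw": 0.4,"claw": 0.5},{"offset": [-0.3,-0.74,0],"yaw": 0.45,"claw": 0.5},{"offset": [-0.3,-0.74,0],"yaw": 0.503,"claw": 0.5},{"offset": [-0.3,-0.74,0],"yaw": 0.503,"claw": 0.5},{"offset": [-0.3,-0.74,0],"yaw": 0.503,"claw": 0.5}]'

```text
time: 13.62
ee_pos: [0.5112, -0.0354, 0.2166]
tcp_rot: [-179.9, -0.0, 87.0]
wrist_force: [-0.2, -0.4, -1.4]
opening: 0.0555
grasp_force: 33.4
```

```bash
python3 plan.py .512 -.034 .13 86.8; python3 posts.py
```

```text
t 13.62 pos [ 0.5112 -0.0354  0.2166] rot [-179.9   -0.    87. ] q [-4. -1.  0. 91.  0. 89.] F [-0.2 -0.4 -1.4] open 0.0555 g 33.4
n 1 offset each [0.015 0.008 0.866] total [0.015 0.008 0.866]
yaw 0.0009
post 116.6 27
(array([503.4, 397.8]), array([85.7, 57. ]), 2.0, (149, 199), array([ 75.,   5., 120.]), 0.0319)
(array([372.2, 440.9]), array([57.9, 86.4]), 7.8, (132, 244), array([ 14., 206., 124.]), 0.0321)
t 13.68 pos [ 0.5113 -0.0354  0.2168] rot [-180.    -0.    86.9] q [-4. -1.  0. 91. -0. 89.] F [-0.1 -0.3 -2.4] open 0.0551 g 33.4
```

Call:
servo_tool --rows '[{"offset": [0.01,0.01,0.25],"yaw": 0,"claw": 0.5},{"offset": [0.01,0.01,0.5],"yaw": 0,"claw": 0.5},{"offset": [0.01,0.01,0.7],"yaw": 0,"claw": 0.5},{"offset": [0.01,0.01,0.87],"yaw": 0,"claw": 0.5}]'

```text
time: 14.18
ee_pos: [0.5122, -0.0345, 0.1293]
tcp_rot: [-180.0, 0.0, 86.9]
wrist_force: [0.1, 0.7, -2.4]
opening: 0.0558
grasp_force: 33.4
```

Call:
servo_tool --rows '[{"offset": [0,0,0.15],"yaw": 0,"claw": 0.5},{"offset": [0,0,0.3],"yaw": 0,"claw": 0.5},{"offset": [0,0,0.4],"yaw": 0,"claw": 0.5},{"offset": [0,0,0.48],"yaw": 0,"claw": 0.5},{"offset": [0,0,0.48],"yaw": 0,"claw": 0.5}]'

```text
time: 14.8
ee_pos: [0.5122, -0.0345, 0.0819]
tcp_rot: [-180.0, -0.0, 86.8]
wrist_force: [0.3, 0.1, -2.2]
opening: 0.0555
grasp_force: 33.4
```

Call:
servo_tool --rows '[{"offset": [0,0,0.03],"yaw": 0,"claw": 0.5},{"offset": [0,0,0.03],"yaw": 0,"claw": 0.5},{"offset": [0,0,0.03],"yaw": 0,"claw": 0.3},{"offset": [0,0,0.03],"yaw": 0,"claw": 0.2},{"offset": [0,0,0.03],"yaw": 0,"claw": 0.2},{"offset": [0,0,-0.2],"yaw": 0,"claw": 0.2},{"offset": [0,0,-0.5],"yaw": 0,"claw": 0.2},{"offset": [0,0,-0.95],"yaw": 0,"claw": 0.2},{"offset": [0,0,-0.95],"yaw": 0,"claw": 0}]'

```text
time: 15.92
ee_pos: [0.5139, -0.0346, 0.181]
tcp_rot: [179.7, 0.0, 86.8]
wrist_force: [0.8, 0.5, -0.6]
opening: 0.0839
grasp_force: 0.0
```

```bash
python3 plan.py .503 .398 .2 182
```

```text
t 15.93 pos [ 0.5139 -0.0346  0.181 ] rot [179.7   0.   86.8] q [-4. -1. -4. 87. -0. 89.] F [ 0.8  0.5 -0.6] open 0.0839 g 0.0
n 5 offset each [ 0.863 -0.07  -0.039] total [ 4.313 -0.352 -0.193]
yaw -0.5291
```

Call:
servo_tool --rows '[{"offset": [0.3,-0.02,-0.1],"yaw": 0,"claw": 0},{"offset": [0.6,-0.04,-0.2],"yaw": 0,"claw": 0},{"offset": [0.86,-0.07,-0.2],"yaw": 0,"claw": 0}]'

```text
time: 16.3
ee_pos: [0.5104, 0.0527, 0.1973]
tcp_rot: [180.0, -0.0, 86.8]
wrist_force: [-0.6, -0.0, -0.3]
opening: 0.0854
grasp_force: 0.0
```

Call:
servo_tool --rows '[{"offset": [0.3,-0.02,0],"yaw": 0,"claw": 0},{"offset": [0.6,-0.04,0],"yaw": 0,"claw": 0},{"offset": [0.86,-0.07,0],"yaw": 0,"claw": 0}]'

```text
time: 16.68
ee_pos: [0.5079, 0.139, 0.1964]
tcp_rot: [-180.0, 0.0, 86.8]
wrist_force: [-0.3, -0.7, -0.1]
opening: 0.0848
grasp_force: 0.0
```

Call:
servo_tool --rows '[{"offset": [0.3,-0.02,0],"yaw": 0,"claw": 0},{"offset": [0.6,-0.04,0],"yaw": 0,"claw": 0},{"offset": [0.86,-0.07,0],"yaw": 0,"claw": 0}]'

```text
time: 17.05
ee_pos: [0.5057, 0.2253, 0.1963]
tcp_rot: [-179.9, 0.0, 86.8]
wrist_force: [-0.1, 0.3, 0.3]
opening: 0.0853
grasp_force: 0.0
```

Call:
servo_tool --rows '[{"offset": [0.3,-0.02,0],"yaw": 0,"claw": 0},{"offset": [0.6,-0.04,0],"yaw": 0,"claw": 0},{"offset": [0.86,-0.07,0],"yaw": 0,"claw": 0}]'

```text
time: 17.42
ee_pos: [0.5037, 0.3115, 0.1963]
tcp_rot: [-180.0, 0.0, 86.8]
wrist_force: [0.3, -0.1, 0.3]
opening: 0.0856
grasp_force: 0.0
```

Call:
servo_tool --rows '[{"offset": [0.3,-0.02,0],"yaw": -0.05,"claw": 0},{"offset": [0.6,-0.04,0],"yaw": -0.1,"claw": 0},{"offset": [0.86,-0.07,0],"yaw": -0.15,"claw": 0},{"offset": [0.86,-0.07,0],"yaw": -0.2,"claw": 0},{"offset": [0.86,-0.07,0],"yaw": -0.25,"claw": 0},{"offset": [0.86,-0.07,0],"yaw": -0.3,"claw": 0},{"offset": [0.86,-0.07,0],"yaw": -0.35,"claw": 0},{"offset": [0.86,-0.07,0],"yaw": -0.4,"claw": 0},{"offset": [0.86,-0.07,0],"yaw": -0.45,"claw": 0},{"offset": [0.86,-0.07,0],"yaw": -0.5,"claw": 0},{"offset": [0.86,-0.07,0],"yaw": -0.529,"claw": 0},{"offset": [0.86,-0.07,0],"yaw": -0.529,"claw": 0}]'

```text
time: 18.92
ee_pos: [0.5016, 0.3967, 0.1965]
tcp_rot: [-180.0, -0.0, -178.1]
wrist_force: [0.1, -0.5, -0.3]
opening: 0.0854
grasp_force: 0.0
```

```bash
python3 posts.py
python3 - <<'E'
from plan import *
p,d,P=shot('side');cv2.imwrite('pics/s2.png',p[:,:,::-1])
for t in tins(pd=(p,d,P)):
    if t[4][1]<40 and max(t[1])<100 and min(t[1])>30: print('side',t)
p,d,P=shot('top')
m=(P[...,2]>.07)&(P[...,2]<.085)&(abs(P[...,0]-.51)<.05)&(abs(P[...,1]+.034)<.05)
b=max(blobs(m,10),key=lambda b:b.sum());print('placed',cv2.minAreaRect((P[b][:,:2]*1000).astype(np.float32)),P[b][:,2].std())
E
python3 plan.py .503 .398 .03 182
```

```text
post -3.0 28
post 116.7 27
post -122.9 27
(array([502.7, 397.7]), array([84.6, 56.7]), 3.5, (150, 201), array([ 75.,   5., 118.]), 0.0318)
t 18.98 pos [0.5017 0.3967 0.1966] rot [-180.    -0.  -178.1] q [38. 17. 17. 91.  0. 36.] F [ 0.  -0.8 -0.3] open 0.0855 g 0.0
side (array([ 338.2, -629.5]), array([93.8, 37.8]), 4.4, (364, 130), array([94., 26., 43.]), 0.0383)
side (array([ 723.5, -291.4]), array([89.6, 53.7]), 26.2, (247, 154), array([80., 16., 81.]), 0.0334)
side (array([502.2, 401.4]), array([86.3, 60.5]), 3.7, (217, 310), array([ 95.,  10., 145.]), 0.0303)
placed ((511.379638671875, -34.26951217651367), (84.93569946289062, 57.668941497802734), 86.45417785644531) 0.0019381022586056021
t 19.07 pos [0.5017 0.3967 0.1969] rot [-180.    -0.  -178.1] q [38. 17. 17. 91. -0. 36.] F [-0.2 -0.6 -0.8] open 0.0859 g 0.0
n 2 offset each [-0.007  0.006  0.834] total [-0.014  0.013  1.669]
yaw -0.0007
```

First tin sits within about 1 mm of the pad centre. Grasping the second.

Call:
servo_tool --rows '[{"offset": [-0.01,0.01,0.3],"yaw": 0,"claw": 0},{"offset": [-0.01,0.01,0.6],"yaw": 0,"claw": 0},{"offset": [-0.01,0.01,0.85],"yaw": 0,"claw": 0}]'

```text
time: 19.45
ee_pos: [0.5025, 0.3977, 0.1109]
tcp_rot: [-180.0, -0.0, -178.1]
wrist_force: [0.5, 1.4, -0.2]
opening: 0.0855
grasp_force: 0.0
```

Call:
servo_tool --rows '[{"offset": [0,0,0.3],"yaw": 0,"claw": 0},{"offset": [0,0,0.6],"yaw": 0,"claw": 0},{"offset": [0,0,0.82],"yaw": 0,"claw": 0},{"offset": [0,0,0.82],"yaw": 0,"claw": 0.2},{"offset": [0,0,0.82],"yaw": 0,"claw": 0.5},{"offset": [0,0,0.82],"yaw": 0,"claw": 0.5},{"offset": [0,0,0.82],"yaw": 0,"claw": 0.5},{"offset": [0,0,0.82],"yaw": 0,"claw": 0.5}]'

```text
time: 20.45
ee_pos: [0.5031, 0.3981, 0.0312]
tcp_rot: [180.0, 0.1, -178.0]
wrist_force: [-1.1, -0.6, 4.7]
opening: 0.056
grasp_force: 34.9
```

Call:
servo_tool --rows '[{"offset": [0,0,-0.2],"yaw": 0,"claw": 0.5},{"offset": [0,0,-0.6],"yaw": 0,"claw": 0.5},{"offset": [0,0,-1.0],"yaw": 0,"claw": 0.5}]'

```text
time: 20.82
ee_pos: [0.5026, 0.3977, 0.1325]
tcp_rot: [180.0, 0.0, -178.0]
wrist_force: [0.9, 1.6, -0.4]
opening: 0.0553
grasp_force: 34.3
```

Call:
servo_tool --rows '[{"offset": [0,0,-0.3],"yaw": 0,"claw": 0.5},{"offset": [0,0,-0.6],"yaw": 0,"claw": 0.5},{"offset": [0,0,-0.85],"yaw": 0,"claw": 0.5},{"offset": [0,0,-0.85],"yaw": 0,"claw": 0.5}]'

```text
time: 21.32
ee_pos: [0.5033, 0.3982, 0.2184]
tcp_rot: [179.9, 0.2, -178.0]
wrist_force: [0.4, -0.4, -2.1]
opening: 0.0554
grasp_force: 34.4
```

```bash
python3 plan.py .512 -.034 .21 86.8
```

```text
t 21.32 pos [0.5033 0.3982 0.2184] rot [ 179.9    0.2 -178. ] q [38. 17. 20. 93.  0. 36.] F [ 0.4 -0.4 -2.1] open 0.0554 g 34.4
n 5 offset each [ 0.012 -0.865  0.014] total [ 0.062 -4.323  0.072]
yaw 0.5288
```

Call:
servo_tool --rows '[{"offset": [0,-0.3,0],"yaw": 0,"claw": 0.5},{"offset": [0,-0.6,0],"yaw": 0,"claw": 0.5},{"offset": [0.01,-0.86,0],"yaw": 0,"claw": 0.5}]'

```text
time: 21.7
ee_pos: [0.5043, 0.3107, 0.2141]
tcp_rot: [-180.0, -0.1, -178.0]
wrist_force: [1.1, -0.0, -0.5]
opening: 0.0557
grasp_force: 34.3
```

Call:
servo_tool --rows '[{"offset": [0,-0.3,0],"yaw": 0,"claw": 0.5},{"offset": [0,-0.6,0],"yaw": 0,"claw": 0.5},{"offset": [0.01,-0.86,0],"yaw": 0,"claw": 0.5}]'

```text
time: 22.08
ee_pos: [0.5062, 0.2246, 0.2142]
tcp_rot: [-180.0, -0.1, -178.0]
wrist_force: [-0.3, 0.4, -1.7]
opening: 0.0552
grasp_force: 34.3
```

Call:
servo_tool --rows '[{"offset": [0,-0.3,0],"yaw": 0,"claw": 0.5},{"offset": [0,-0.6,0],"yaw": 0,"claw": 0.5},{"offset": [0.01,-0.86,0],"yaw": 0,"claw": 0.5}]'

```text
time: 22.45
ee_pos: [0.5082, 0.1387, 0.2143]
tcp_rot: [-180.0, -0.1, -178.0]
wrist_force: [-0.3, 0.1, -1.4]
opening: 0.0552
grasp_force: 34.3
```

Call:
servo_tool --rows '[{"offset": [0,-0.3,0],"yaw": 0,"claw": 0.5},{"offset": [0,-0.6,0],"yaw": 0,"claw": 0.5},{"offset": [0.01,-0.86,0],"yaw": 0,"claw": 0.5}]'

```text
time: 22.82
ee_pos: [0.5101, 0.0528, 0.2142]
tcp_rot: [-180.0, -0.1, -178.0]
wrist_force: [-0.3, -0.4, -0.9]
opening: 0.055
grasp_force: 34.3
```

Call:
servo_tool --rows '[{"offset": [0,-0.3,0],"yaw": 0.05,"claw": 0.5},{"offset": [0,-0.6,0],"yaw": 0.1,"claw": 0.5},{"offset": [0.01,-0.87,0],"yaw": 0.15,"claw": 0.5},{"offset": [0.01,-0.87,0],"yaw": 0.2,"claw": 0.5},{"offset": [0.01,-0.87,0],"yaw": 0.25,"claw": 0.5},{"offset": [0.01,-0.87,0],"yaw": 0.3,"claw": 0.5},{"offset": [0.01,-0.87,0],"yaw": 0.35,"claw": 0.5},{"offset": [0.01,-0.87,0],"yaw": 0.4,"claw": 0.5},{"offset": [0.01,-0.87,0],"yaw": 0.45,"claw": 0.5},{"offset": [0.01,-0.87,0],"yaw": 0.5,"claw": 0.5},{"offset": [0.01,-0.87,0],"yaw": 0.529,"claw": 0.5},{"offset": [0.01,-0.87,0],"yaw": 0.529,"claw": 0.5}]'

```text
time: 24.32
ee_pos: [0.5122, -0.033, 0.2144]
tcp_rot: [-179.9, -0.0, 86.8]
wrist_force: [0.8, 0.7, -1.7]
opening: 0.0553
grasp_force: 34.3
```

```bash
python3 plan.py .512 -.034 .111 86.8
```

```text
t 24.32 pos [ 0.5122 -0.033   0.2144] rot [-179.9   -0.    86.8] q [-4. -1. -0. 91.  0. 90.] F [ 0.8  0.7 -1.7] open 0.0553 g 34.3
n 2 offset each [-0.005 -0.     0.517] total [-0.01  -0.     1.034]
yaw 0.0
```

Call:
servo_tool --rows '[{"offset": [-0.01,0,0.25],"yaw": 0,"claw": 0.5},{"offset": [-0.01,0,0.5],"yaw": 0,"claw": 0.5},{"offset": [-0.01,0,0.65],"yaw": 0,"claw": 0.5},{"offset": [-0.01,0,0.8],"yaw": 0,"claw": 0.5},{"offset": [-0.01,0,0.9],"yaw": 0,"claw": 0.5},{"offset": [-0.01,0,0.98],"yaw": 0,"claw": 0.5},{"offset": [-0.01,0,0.98],"yaw": 0,"claw": 0.5}]'

```text
time: 25.2
ee_pos: [0.5124, -0.0341, 0.117]
tcp_rot: [-180.0, 0.0, 86.8]
wrist_force: [0.2, 0.0, -0.8]
opening: 0.0548
grasp_force: 34.2
```

Call:
servo_tool --rows '[{"offset": [0,0,0.03],"yaw": 0,"claw": 0.5},{"offset": [0,0,0.055],"yaw": 0,"claw": 0.5},{"offset": [0,0,0.055],"yaw": 0,"claw": 0.5},{"offset": [0,0,0.055],"yaw": 0,"claw": 0.3},{"offset": [0,0,0.055],"yaw": 0,"claw": 0.2},{"offset": [0,0,0.055],"yaw": 0,"claw": 0.2},{"offset": [0,0,-0.2],"yaw": 0,"claw": 0.2},{"offset": [0,0,-0.5],"yaw": 0,"claw": 0.2},{"offset": [0,0,-0.95],"yaw": 0,"claw": 0.2},{"offset": [0,0,-0.95],"yaw": 0,"claw": 0.3}]'

```text
time: 26.45
ee_pos: [0.5139, -0.0342, 0.216]
tcp_rot: [179.7, 0.0, 86.8]
wrist_force: [0.8, 0.1, -0.4]
opening: 0.0598
grasp_force: 0.0
```

```bash
python3 plan.py .532 .0914 .2 116.8
python3 - <<'E'
from plan import *
p,d,P=shot('side');cv2.imwrite('pics/s3.png',p[:,:,::-1])
for z0 in (.032,.078,.110):
  m=(abs(P[...,2]-z0)<.006)&(abs(P[...,0]-.51)<.06)&(abs(P[...,1]+.034)<.06)
  for b in blobs(m,15):print(z0,cv2.minAreaRect((P[b][:,:2]*1000).astype(np.float32)),b.sum())
E
```

```text
t 26.45 pos [ 0.5139 -0.0342  0.216 ] rot [179.7   0.   86.8] q [-4. -1.  0. 90. -0. 89.] F [ 0.8  0.1 -0.4] open 0.0598 g 0.0
n 2 offset each [0.632 0.055 0.08 ] total [1.264 0.109 0.16 ]
yaw -0.1669
0.078 ((482.48553466796875, -43.474098205566406), (44.168846130371094, 3.3274905681610107), 87.80162811279297) 16
0.078 ((502.7298583984375, 12.62961196899414), (56.432823181152344, 16.58000946044922), 23.071346282958984) 57
0.11 ((505.6781921386719, -32.59539794921875), (108.8425064086914, 66.66928100585938), 85.39958190917969) 358
```

View pics/s3.png

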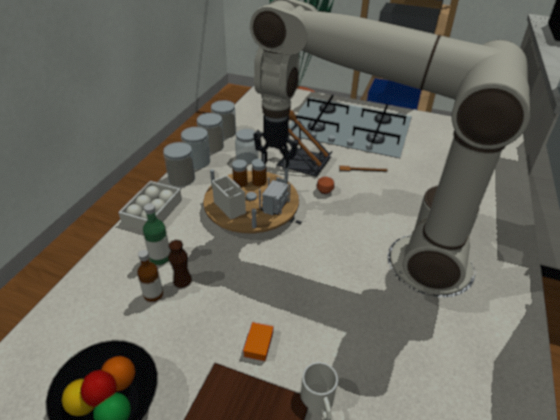

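Call:
servo_tool --rows '[{"offset": [0.2,0.01,0],"yaw": 0,"claw": 0.3},{"offset": [0.4,0.03,0],"yaw": 0,"claw": 0.45},{"offset": [0.63,0.055,0],"yaw": 0,"claw": 0.45}]'

```text
time: 26.88
ee_pos: [0.5213, 0.029, 0.2109]
tcp_rot: [-179.9, 0.0, 86.7]
wrist_force: [-0.3, -0.2, -0.1]
opening: 0.0466
grasp_force: 0.0
```

Call:
servo_tool --rows '[{"offset": [0.3,0.02,0],"yaw": -0.05,"claw": 0.45},{"offset": [0.5,0.03,0],"yaw": -0.1,"claw": 0.45},{"offset": [0.64,0.055,0.08],"yaw": -0.167,"claw": 0.45},{"offset": [0.64,0.055,0.16],"yaw": -0.167,"claw": 0.45},{"offset": [0.64,0.055,0.16],"yaw": -0.167,"claw": 0.45}]'

```text
time: 27.5
ee_pos: [0.5301, 0.0916, 0.1949]
tcp_rot: [-179.9, -0.0, 116.6]
wrist_force: [0.2, -0.6, -0.5]
opening: 0.0471
grasp_force: 0.0
```

```bash
python3 plan.py .532 .0914 .092 116.8; python3 posts.py;  python3 - <<'E'
from plan import *
p,d,P=shot('top')
m=(P[...,2]>.1)&(P[...,2]<.1135)&(abs(P[...,0]-.51)<.04)&(abs(P[...,1]+.034)<.048)
for b in blobs(m,15):print(cv2.minAreaRect((P[b][:,:2]*1000).astype(np.float32)),b.sum(),P[b].mean(0))
E
```

```text
t 27.5 pos [0.5301 0.0916 0.1949] rot [-179.9   -0.   116.6] q [10.  3.  1. 89. -0. 73.] F [ 0.2 -0.6 -0.5] open 0.0471 g 0.0
n 2 offset each [-0.005  0.009  0.514] total [-0.011  0.018  1.029]
yaw -0.001
post -3.0 27
post -123.0 28
(array([372.4, 440.6]), array([57.9, 85.1]), 8.2, (132, 244), array([ 14., 206., 124.]), 0.0321)
t 27.55 pos [0.5303 0.0915 0.1956] rot [-179.9   -0.   116.6] q [10.  3.  1. 89. -0. 73.] F [-0.7 -0.2  0.4] open 0.0469 g 0.0
((511.3990783691406, -34.840858459472656), (84.72537994384766, 57.717620849609375), 88.20538330078125) 685 [ 0.5105376  -0.034234    0.10893225]
```

The side view shows the two-tin column on the pad at (275,196). The worktop holds no other grey tin, only the orange look-alike at (259,341). Next click.

Call:
servo_tool --rows '[{"offset": [-0.01,0.02,0.25],"yaw": 0,"claw": 0.45},{"offset": [-0.01,0.02,0.5],"yaw": 0,"claw": 0.45},{"offset": [-0.01,0.02,0.75],"yaw": 0,"claw": 0.45},{"offset": [-0.01,0.02,1.0],"yaw": 0,"claw": 0.45},{"offset": [-0.01,0.02,1.0],"yaw": 0,"claw": 0.6},{"offset": [-0.01,0.02,1.0],"yaw": 0,"claw": 0.72},{"offset": [-0.01,0.02,1.0],"yaw": 0,"claw": 0.72}]'

```text
time: 28.48
ee_pos: [0.5337, 0.0921, 0.0977]
tcp_rot: [179.9, 0.0, 116.8]
wrist_force: [0.6, -0.2, 0.0]
opening: 0.0238
grasp_force: 0.0
```

Call:
servo_tool --rows '[{"offset": [-0.005,-0.126,0],"yaw": -0.028,"claw": 0.72},{"offset": [-0.022,-0.252,0],"yaw": -0.056,"claw": 0.72},{"offset": [-0.049,-0.375,0],"yaw": -0.083,"claw": 0.72},{"offset": [-0.087,-0.496,0],"yaw": -0.111,"claw": 0.72},{"offset": [-0.136,-0.613,0],"yaw": -0.139,"claw": 0.72},{"offset": [-0.194,-0.725,0],"yaw": -0.167,"claw": 0.72},{"offset": [-0.262,-0.832,0],"yaw": -0.194,"claw": 0.72},{"offset": [-0.339,-0.932,0],"yaw": -0.222,"claw": 0.72}]'

```text
time: 29.48
ee_pos: [0.4654, 0.02, 0.0974]
tcp_rot: [179.9, 0.1, 157.0]
wrist_force: [1.1, 2.2, 1.1]
opening: 0.0242
grasp_force: 1.3
```

Call:
servo_tool --rows '[{"offset": [-0.005,-0.126,0],"yaw": -0.028,"claw": 0.72},{"offset": [-0.022,-0.252,0],"yaw": -0.056,"claw": 0.72},{"offset": [-0.049,-0.375,0],"yaw": -0.083,"claw": 0.72},{"offset": [-0.087,-0.496,0],"yaw": -0.111,"claw": 0.72},{"offset": [-0.136,-0.613,0],"yaw": -0.139,"claw": 0.72},{"offset": [-0.194,-0.725,0],"yaw": -0.167,"claw": 0.72},{"offset": [-0.262,-0.832,0],"yaw": -0.194,"claw": 0.72},{"offset": [-0.339,-0.932,0],"yaw": -0.222,"claw": 0.72}]'

```text
time: 30.48
ee_pos: [0.46, -0.0797, 0.0973]
tcp_rot: [-180.0, 0.1, -163.1]
wrist_force: [0.1, 0.5, -0.6]
opening: 0.024
grasp_force: 0.0
```

Call:
servo_tool --rows '[{"offset": [-0.005,-0.126,0],"yaw": -0.028,"claw": 0.72},{"offset": [-0.022,-0.252,0],"yaw": -0.056,"claw": 0.72},{"offset": [-0.049,-0.375,0],"yaw": -0.083,"claw": 0.72},{"offset": [-0.087,-0.496,0],"yaw": -0.111,"claw": 0.72},{"offset": [-0.136,-0.613,0],"yaw": -0.139,"claw": 0.72},{"offset": [-0.194,-0.725,0],"yaw": -0.167,"claw": 0.72},{"offset": [-0.262,-0.832,0],"yaw": -0.194,"claw": 0.72},{"offset": [-0.339,-0.932,0],"yaw": -0.222,"claw": 0.72},{"offset": [-0.339,-0.932,0],"yaw": -0.222,"claw": 0.45},{"offset": [-0.339,-0.932,0],"yaw": -0.222,"claw": 0.45}]'

```text
time: 31.72
ee_pos: [0.5187, -0.1585, 0.0967]
tcp_rot: [-180.0, 0.0, -123.4]
wrist_force: [0.8, 0.3, -0.3]
opening: 0.047
grasp_force: 0.0
```

Call:
servo_tool --rows '[{"offset": [0,0,-0.25],"yaw": 0,"claw": 0.45},{"offset": [0,0,-0.6],"yaw": 0,"claw": 0.45},{"offset": [0,0,-1.0],"yaw": 0,"claw": 0.45}]'

```text
time: 32.1
ee_pos: [0.5182, -0.1583, 0.1973]
tcp_rot: [180.0, -0.0, -123.4]
wrist_force: [0.7, -0.3, -0.1]
opening: 0.0469
grasp_force: 0.0
```

Call:
servo_tool --rows '[{"offset": [0,0,-0.3],"yaw": 0,"claw": 0.45},{"offset": [0,0,-0.6],"yaw": 0,"claw": 0.45},{"offset": [0,0,-0.8],"yaw": 0,"claw": 0.3},{"offset": [0,0,-0.8],"yaw": 0,"claw": 0.3}]'

```text
time: 32.6
ee_pos: [0.519, -0.1585, 0.2779]
tcp_rot: [-179.8, 0.0, -123.4]
wrist_force: [-0.3, -0.0, -0.6]
opening: 0.0594
grasp_force: 0.0
```

```bash
python3 posts.py
python3 - <<'E'
from plan import *
p,d,P=shot('top')
np.savez('top1.npz',p=p,d=d)
z=P[...,2]
# caddy rim
m=(z>.12)&(z<.136)&(abs(P[...,0]-.51)<.06)&(abs(P[...,1]+.034)<.08)
for b in blobs(m,15):print('caddy',cv2.minAreaRect((P[b][:,:2]*1000).astype(np.float32)),b.sum(),P[b].mean(0))
m=(z>.1)&(z<.1135)&(np.hypot(P[...,0]-A[0],P[...,1]-A[1])<.12)&(P[...,1]<A[1]) 
for b in blobs(m,100):print('tins',cv2.minAreaRect((P[b][:,:2]*1000).astype(np.float32)),b.sum(),P[b].mean(0))
# utensils on rest
hsv=cv2.cvtColor(p,cv2.COLOR_RGB2HSV)
m=(hsv[...,1]>110)&(hsv[...,0]<20)&(z>.03)&(z<.25)&(P[...,1]<-.28)&(P[...,0]>.42)&(P[...,0]<.68)
for b in blobs(m,40):
    q=P[b]; c=q.mean(0); s=np.linalg.svd(q-c,full_matrices=False)[2][0]; s*=np.sign(s[0]); t=(q-c)@s
    print('ut',c.round(4),s.round(3),t.min().round(3),t.max().round(3),b.sum())
    for k in np.arange(t.max()-.06,t.max(),.01):
        e=q[(t>k)&(t<k+.01)]; n=np.array([-s[1],s[0]]); n/=np.linalg.norm(n); w=(e[:,:2]-c[:2])@n
        print('   ',round(k,3),e.mean(0).round(4),'w',round(w.min(),4),round(w.max(),4),'z',e[:,2].min().round(3),e[:,2].max().round(3))
a=p[:,:,::-1][120:250,360:490];cv2.imwrite('pics/rest.png',cv2.convertScaleAbs(cv2.resize(a,(600,600),interpolation=cv2.INTER_CUBIC),alpha=1.6))
E
```

```text
post -3.3 29
post 116.6 27
(array([372.2, 440.7]), array([57.5, 85.5]), 8.4, (132, 244), array([ 14., 206., 124.]), 0.032)
t 32.65 pos [ 0.5188 -0.1585  0.2765] rot [-179.9    0.  -123.3] q [-17.   4.  12.  98.   0. -74.] F [-0.4 -0.3 -0.1] open 0.0598 g 0.0
caddy ((513.2367553710938, -33.87875747680664), (108.10004425048828, 56.89036178588867), 86.86869812011719) 254 [ 0.51279294 -0.03504393  0.1289524 ]
tins ((639.0625, -114.8054428100586), (88.57903289794922, 57.38739776611328), 27.729284286499023) 644 [ 0.63603473 -0.11534699  0.10886363]
```

View pics/rest.png

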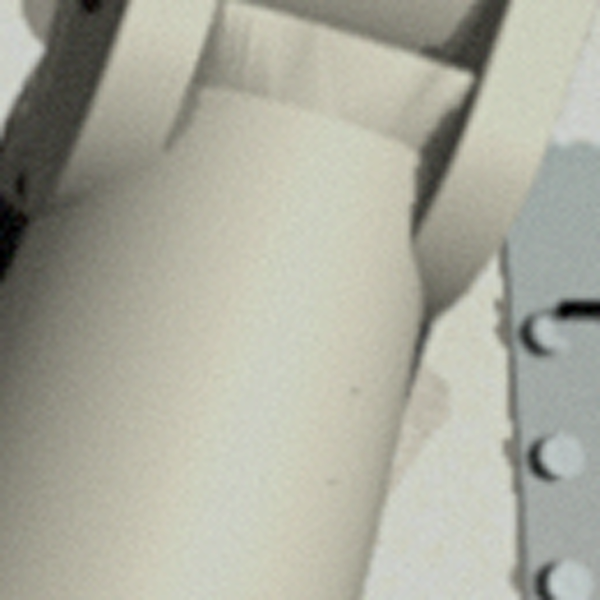

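The arm hides the rest in this view. The start picture still holds for the utensils, so I'll measure them there.

```bash
cat > ut.py <<'E'
from plan import *
def ut(p,d,P):
    z=P[...,2];hsv=cv2.cvtColor(p,cv2.COLOR_RGB2HSV)
    m=(hsv[...,1]>110)&(hsv[...,0]<20)&(z>.025)&(z<.25)&(P[...,1]<-.28)&(P[...,0]>.42)&(P[...,0]<.68)
    for b in blobs(m,60):
        q=P[b]; c=np.median(q,0); s=np.linalg.svd(q-c,full_matrices=False)[2][0]; s*=np.sign(s[0]); t=(q-c)@s
        v,u=np.nonzero(b); print('ut px',int(u.mean()),int(v.mean()),c.round(4),s.round(3),'az',np.degrees(np.arctan2(s[1],s[0])).round(1),'el',np.degrees(np.arcsin(s[2])).round(1),b.sum())
        n=np.array([-s[1],s[0]]); n/=np.linalg.norm(n)
        for k in np.arange(t.min(),t.max(),.02):
            e=q[(t>k)&(t<k+.02)]; w=(e[:,:2]-c[:2])@n
            if len(e)>2: print('   ',round(k,3),np.median(e,0).round(4),'w',round(w.min(),4),round(w.max(),4),'z',e[:,2].min().round(3),e[:,2].max().round(3))
if __name__=='__main__':
    for n in('top','side'):
        Z=np.load(n+'0.npz'); ut(Z['p'],Z['d'],cloud(n,Z['d']))
E
python3 ut.py
```

```text
ut px 419 176 [ 0.5661 -0.3388  0.1426] [ 0.765 -0.067  0.64 ] az -5.0 el 39.8 612
    -0.168 [ 0.4466 -0.3297  0.0429] w -0.0133 0.0044 z 0.026 0.048
    -0.148 [ 0.4617 -0.3305  0.0521] w -0.0152 0.0055 z 0.042 0.061
    -0.128 [ 0.477  -0.3314  0.0668] w -0.0091 0.0043 z 0.058 0.074
    -0.108 [ 0.4917 -0.3338  0.0794] w -0.0095 0.0045 z 0.07 0.088
    -0.088 [ 0.5063 -0.3355  0.0918] w -0.0101 0.0042 z 0.085 0.098
    -0.068 [ 0.5226 -0.336   0.1044] w -0.0104 0.0042 z 0.097 0.113
    -0.048 [ 0.5371 -0.3387  0.1167] w -0.0102 0.0043 z 0.11 0.127
    -0.028 [ 0.5521 -0.3393  0.1317] w -0.0105 0.0038 z 0.123 0.14
    -0.008 [ 0.5677 -0.3408  0.1434] w -0.012 0.0064 z 0.135 0.152
    0.012 [ 0.5869 -0.3428  0.157 ] w -0.0199 0.0137 z 0.149 0.162
    0.032 [ 0.5997 -0.3453  0.1669] w -0.0198 0.0131 z 0.159 0.174
    0.052 [ 0.6147 -0.3465  0.1796] w -0.0203 0.0142 z 0.171 0.189
    0.072 [ 0.6239 -0.3477  0.1874] w -0.0221 0.0117 z 0.184 0.19
ut px 444 182 [ 0.5494 -0.409   0.1349] [ 0.742 -0.056  0.668] az -4.3 el 41.9 513
    -0.156 [ 0.4399 -0.4006  0.0409] w -0.0108 0.0047 z 0.0
[... 931 characters left out ...]
227] w -0.0115 0.0115 z 0.213 0.229
    -0.049 [ 0.4924 -1.1854  0.1998] w -0.011 0.0094 z 0.191 0.208
    -0.029 [ 0.4874 -1.1907  0.176 ] w -0.0374 0.0159 z 0.17 0.19
    -0.009 [ 0.4898 -1.1895  0.1619] w -0.0143 0.0198 z 0.152 0.169
    0.011 [ 0.4939 -1.1818  0.1418] w -0.0083 0.0103 z 0.132 0.149
    0.031 [ 0.4941 -1.1833  0.1209] w -0.0102 0.01 z 0.113 0.129
    0.051 [ 0.4934 -1.1852  0.1007] w -0.0131 0.0102 z 0.092 0.108
    0.071 [ 0.4952 -1.1811  0.0822] w -0.0145 0.0088 z 0.073 0.09
    0.091 [ 0.4939 -1.1822  0.0598] w -0.0118 0.0095 z 0.05 0.067
    0.111 [ 0.494  -1.1805  0.0383] w -0.0113 0.0093 z 0.03 0.047
    0.131 [ 0.4971 -1.1788  0.0272] w -0.0083 0.0051 z 0.025 0.028
```

```bash
python3 plan.py .604 -.3455 .25 175
```

```text
t 32.7 pos [ 0.5186 -0.1585  0.2757] rot [ 180.    -0.  -123.3] q [-17.   4.  12.  98.   0. -74.] F [ 0.4 -1.1 -1.3] open 0.0602 g 0.0
n 2 offset each [ 0.547 -0.871  0.128] total [ 1.093 -1.741  0.256]
yaw 0.3426
```

Call:
servo_tool --rows '[{"offset": [0.2,-0.3,0],"yaw": 0,"claw": 0.35},{"offset": [0.4,-0.6,0],"yaw": 0,"claw": 0.35},{"offset": [0.55,-0.87,0],"yaw": 0,"claw": 0.35}]'

```text
time: 33.08
ee_pos: [0.5613, -0.2533, 0.2748]
tcp_rot: [179.9, -0.0, -123.3]
wrist_force: [0.8, -0.4, 0.2]
opening: 0.0555
grasp_force: 0.0
```

Call:
servo_tool --rows '[{"offset": [0.2,-0.3,0],"yaw": 0.05,"claw": 0.35},{"offset": [0.4,-0.6,0],"yaw": 0.1,"claw": 0.35},{"offset": [0.55,-0.87,0.1],"yaw": 0.16,"claw": 0.35},{"offset": [0.55,-0.87,0.2],"yaw": 0.22,"claw": 0.35},{"offset": [0.55,-0.87,0.26],"yaw": 0.28,"claw": 0.35},{"offset": [0.55,-0.87,0.26],"yaw": 0.343,"claw": 0.35},{"offset": [0.55,-0.87,0.26],"yaw": 0.343,"claw": 0.35},{"offset": [0.55,-0.87,0.26],"yaw": 0.343,"claw": 0.35}]'

```text
time: 34.08
ee_pos: [0.6037, -0.346, 0.2497]
tcp_rot: [180.0, -0.0, 175.2]
wrist_force: [0.1, -1.0, 0.2]
opening: 0.0554
grasp_force: 0.0
```

```bash
python3 plan.py .604 -.3455 .17 175
python3 - <<'E'
from plan import *
p,d,P=shot('top');cv2.imwrite('pics/t4.png',p[:,:,::-1])
a=p[:,:,::-1][90:250,360:500];b=camera('side')[0][:,:,::-1][60:220,220:360]
cv2.imwrite('pics/x4.png',cv2.convertScaleAbs(cv2.resize(np.hstack([a,b]),(784,448),interpolation=cv2.INTER_CUBIC),alpha=1.5))
E
```

```text
t 34.08 pos [ 0.6037 -0.346   0.2497] rot [180.   -0.  175.2] q [-30.  27.  37. 100.   0. -25.] F [ 0.1 -1.   0.2] open 0.0554 g 0.0
n 1 offset each [-0.003  0.005  0.797] total [-0.003  0.005  0.797]
yaw 0.0009
```

View pics/x4.png

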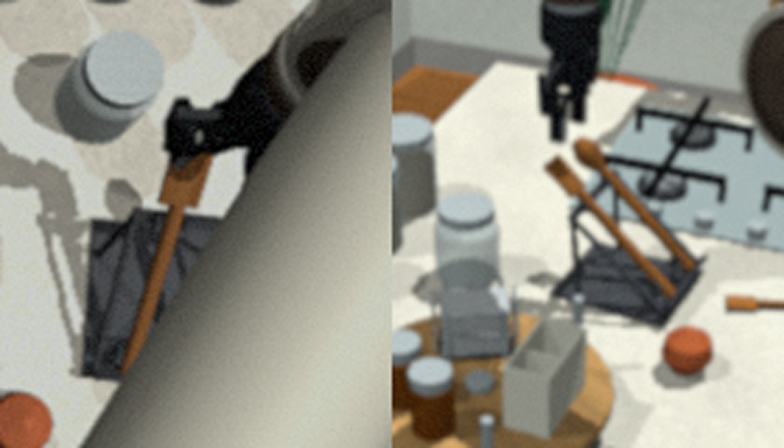

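The gripper is above the large turner's blade (left half at (187,180); right half blade at (563,172)). The spoon is beside it at (590,152), and the small turner (750,302) is left alone. Grasping the blade near the tip.

Call:
servo_tool --rows '[{"offset": [0,0,0.3],"yaw": 0,"claw": 0.35},{"offset": [0,0,0.6],"yaw": 0,"claw": 0.35},{"offset": [0,0,0.8],"yaw": 0,"claw": 0.35},{"offset": [0,0,0.8],"yaw": 0,"claw": 0.4},{"offset": [0,0,0.8],"yaw": 0,"claw": 0.65},{"offset": [0,0,0.8],"yaw": 0,"claw": 0.65},{"offset": [0,0,0.8],"yaw": 0,"claw": 0.65},{"offset": [0,0,0.8],"yaw": 0,"claw": 0.65}]' --squeeze 25

```text
time: 35.17
ee_pos: [0.6041, -0.3464, 0.1712]
tcp_rot: [-180.0, 0.1, 175.0]
wrist_force: [-0.6, -0.3, 3.7]
opening: 0.0374
grasp_force: 29.7
```

Call:
servo_tool --rows '[{"offset": [0,0,-0.1],"yaw": 0,"claw": 0.65},{"offset": [0,0,-0.3],"yaw": 0,"claw": 0.65},{"offset": [0,0,-0.5],"yaw": 0,"claw": 0.65},{"offset": [0,0,-0.7],"yaw": 0,"claw": 0.65},{"offset": [0,0,-0.9],"yaw": 0,"claw": 0.65},{"offset": [0,0,-0.9],"yaw": 0,"claw": 0.65}]'

```text
time: 35.92
ee_pos: [0.6043, -0.3464, 0.2622]
tcp_rot: [-179.9, 0.2, 175.0]
wrist_force: [0.6, 0.3, -1.0]
opening: 0.0372
grasp_force: 29.3
```

```bash
python3 plan.py .604 -.3455 .35 175
python3 - <<'E'
from plan import *
b=camera('side')[0][:,:,::-1][20:220,200:400]
cv2.imwrite('pics/x5.png',cv2.convertScaleAbs(cv2.resize(b,(500,500),interpolation=cv2.INTER_CUBIC),alpha=1.5))
E
```

```text
t 35.92 pos [ 0.6043 -0.3464  0.2622] rot [-179.9    0.2  175. ] q [-30.  27.  39. 101.   0. -25.] F [ 0.6  0.3 -1. ] open 0.0372 g 29.3
n 1 offset each [ 0.001  0.008 -0.878] total [ 0.001  0.008 -0.878]
yaw -0.0002
```

View pics/x5.png

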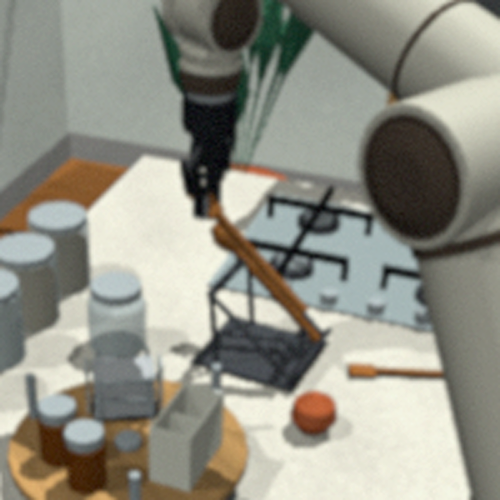

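```bash
python3 plan.py .68 -.018 .31 176.5
```

```text
t 35.98 pos [ 0.6041 -0.3463  0.2607] rot [-1.80e+02  1.00e-01  1.75e+02] q [-30.  27.  39. 101.   0. -25.] F [-0.2 -0.6 -1. ] open 0.0371 g 29.3
n 4 offset each [-0.117  0.834 -0.123] total [-0.468  3.337 -0.494]
yaw -0.0085
```

Call:
servo_tool --rows '[{"offset": [0,0.15,-0.25],"yaw": 0,"claw": 0.65},{"offset": [0,0.4,-0.5],"yaw": 0,"claw": 0.65},{"offset": [-0.1,0.65,-0.5],"yaw": 0,"claw": 0.65},{"offset": [-0.12,0.83,-0.5],"yaw": 0,"claw": 0.65}]'

```text
time: 36.48
ee_pos: [0.6235, -0.2635, 0.309]
tcp_rot: [180.0, -0.1, 175.0]
wrist_force: [-0.1, -0.1, -1.0]
opening: 0.0374
grasp_force: 29.3
```

Call:
servo_tool --rows '[{"offset": [-0.03,0.2,0],"yaw": 0,"claw": 0.65},{"offset": [-0.06,0.4,0],"yaw": 0,"claw": 0.65},{"offset": [-0.09,0.6,0],"yaw": 0,"claw": 0.65},{"offset": [-0.12,0.83,0],"yaw": 0,"claw": 0.65}]'

```text
time: 36.98
ee_pos: [0.6426, -0.1817, 0.3102]
tcp_rot: [180.0, -0.0, 174.9]
wrist_force: [-0.2, 0.5, -0.5]
opening: 0.0371
grasp_force: 29.3
```

Call:
servo_tool --rows '[{"offset": [-0.03,0.2,0],"yaw": 0,"claw": 0.65},{"offset": [-0.06,0.4,0],"yaw": 0,"claw": 0.65},{"offset": [-0.09,0.6,0],"yaw": 0,"claw": 0.65},{"offset": [-0.12,0.83,0],"yaw": 0,"claw": 0.65}]'

```text
time: 37.48
ee_pos: [0.6619, -0.1, 0.3102]
tcp_rot: [-180.0, -0.0, 174.9]
wrist_force: [0.6, -0.8, -0.1]
opening: 0.0376
grasp_force: 29.3
```

Call:
servo_tool --rows '[{"offset": [-0.03,0.2,0],"yaw": 0,"claw": 0.65},{"offset": [-0.06,0.4,0],"yaw": 0,"claw": 0.65},{"offset": [-0.09,0.6,0],"yaw": 0,"claw": 0.65},{"offset": [-0.12,0.83,0],"yaw": -0.01,"claw": 0.65},{"offset": [-0.12,0.83,0],"yaw": -0.01,"claw": 0.65},{"offset": [-0.12,0.83,0],"yaw": -0.01,"claw": 0.65}]'

```text
time: 38.22
ee_pos: [0.6809, -0.0196, 0.3102]
tcp_rot: [-180.0, -0.0, 176.8]
wrist_force: [0.2, 0.4, -0.5]
opening: 0.0373
grasp_force: 29.3
```

```bash
cat > held.py <<'E'
from plan import *
o=st(); E=o['ee_pos']
ims=[]
for n in ('top','side'):
    p,d,P=shot(n); ims.append(p[:,:,::-1])
    hsv=cv2.cvtColor(p,cv2.COLOR_RGB2HSV); z=P[...,2]
    m=(hsv[...,1]>110)&(hsv[...,0]<20)&(z>.06)&(z<.4)&(np.hypot(P[...,0]-E[0],P[...,1]-E[1])<.26)&(abs(P[...,1]-E[1])<.06)
    if n=='top': m&=z>.14
    for b in blobs(m,25):
        q=P[b]; c=np.median(q,0); s=np.linalg.svd(q-c,full_matrices=False)[2][0]; s*=np.sign(s[2]); t=(q-c)@s
        v,u=np.nonzero(b); print(n,'px',int(u.mean()),int(v.mean()),'lo',(c+s*np.percentile(t,2)).round(4),'hi',(c+s*np.percentile(t,98)).round(4),'az',np.degrees(np.arctan2(s[1],s[0])).round(1),'el',np.degrees(np.arcsin(s[2])).round(1),b.sum())
a=ims[0][100:260,220:420]; b=ims[1][80:240,160:360]
cv2.imwrite('pics/held.png',cv2.convertScaleAbs(cv2.resize(np.hstack([a,b]),(800,320),interpolation=cv2.INTER_CUBIC),alpha=1.5))
E
python3 held.py
```

```text
t 38.23 pos [ 0.6809 -0.0196  0.3102] rot [-180.    -0.   176.8] q [ -2.  28.  45. 107.  -0.   2.] F [ 0.2  0.4 -0.5] open 0.0373 g 29.3
side px 241 147 lo [5.224e-01 3.000e-04 1.762e-01] hi [ 0.6831 -0.0164  0.3133] az -5.9 el 40.3 297
side px 220 195 lo [0.6635 0.0369 0.0619] hi [0.6741 0.0367 0.1071] az -1.3 el 76.8 85
```

View pics/held.png

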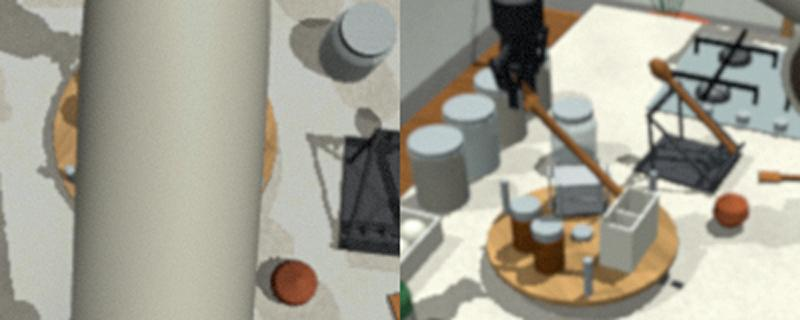

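The turner is held at 40° elevation, with its foot near the left caddy cell (right half at (618,190)). I'll insert the foot, then swing the head towards the robot so the foot pivots against the front wall.

Call:
servo_tool --rows '[{"offset": [0.1,-0.02,0],"yaw": 0,"claw": 0.65},{"offset": [0.17,-0.02,0.1],"yaw": 0,"claw": 0.65},{"offset": [0.17,-0.02,0.25],"yaw": 0,"claw": 0.65},{"offset": [0.17,-0.02,0.4],"yaw": 0,"claw": 0.65},{"offset": [0.17,-0.02,0.5],"yaw": 0,"claw": 0.65},{"offset": [0.17,-0.02,0.5],"yaw": 0,"claw": 0.65}]'

```text
time: 39.08
ee_pos: [0.6634, -0.0211, 0.2597]
tcp_rot: [-180.0, -0.1, 176.7]
wrist_force: [-0.4, -0.4, -0.2]
opening: 0.0372
grasp_force: 29.3
```

Call:
servo_tool --rows '[{"offset": [0.05,0,0],"yaw": 0,"claw": 0.65},{"offset": [0.17,0,-0.08],"yaw": 0,"claw": 0.65},{"offset": [0.31,0,-0.13],"yaw": 0,"claw": 0.65},{"offset": [0.31,0,-0.13],"yaw": 0,"claw": 0.65}]'

```text
time: 39.58
ee_pos: [0.6326, -0.0189, 0.2757]
tcp_rot: [180.0, 0.2, 176.8]
wrist_force: [2.7, 0.2, 0.9]
opening: 0.0377
grasp_force: 29.8
```

```bash
python3 held.py
```

```text
t 39.58 pos [ 0.6326 -0.0189  0.2757] rot [180.    0.2 176.8] q [-2. 17. 27. 99. -0.  2.] F [2.7 0.2 0.9] open 0.0377 g 29.8
side px 254 162 lo [ 0.5014 -0.0017  0.1254] hi [ 0.6339 -0.0162  0.2766] az -6.3 el 48.6 265
side px 223 196 lo [0.6561 0.0387 0.0647] hi [0.656  0.0391 0.1053] az 103.3 el 89.3 39
```

It pivots as planned (elevation 48.6°, 2.7 N). Continuing.

Call:
servo_tool --rows '[{"offset": [0.08,0,-0.02],"yaw": 0,"claw": 0.65},{"offset": [0.15,0,-0.03],"yaw": 0,"claw": 0.65},{"offset": [0.23,0,-0.03],"yaw": 0,"claw": 0.65},{"offset": [0.31,0,-0.02],"yaw": 0,"claw": 0.65},{"offset": [0.4,0,0],"yaw": 0,"claw": 0.65},{"offset": [0.48,0,0.01],"yaw": 0,"claw": 0.65},{"offset": [0.48,0,0.01],"yaw": 0,"claw": 0.65}]'

```text
time: 40.55
ee_pos: [0.584, -0.0162, 0.2722]
tcp_rot: [180.0, -0.0, 176.8]
wrist_force: [1.9, 0.5, -0.8]
opening: 0.0375
grasp_force: 31.4
```

```bash
python3 held.py
```

```text
t 40.55 pos [ 0.584  -0.0162  0.2722] rot [180.   -0.  176.8] q [-2. 10. 18. 98.  0.  2.] F [ 1.9  0.5 -0.8] open 0.0375 g 31.4
side px 260 166 lo [ 0.5148 -0.0023  0.1232] hi [ 0.5854 -0.0139  0.2755] az -9.3 el 64.8 185
side px 224 197 lo [0.6544 0.0403 0.0638] hi [0.6535 0.0401 0.106 ] az -170.8 el 88.7 53
```

Call:
servo_tool --rows '[{"offset": [0.09,0,0.03],"yaw": 0,"claw": 0.65},{"offset": [0.17,0,0.05],"yaw": 0,"claw": 0.65},{"offset": [0.26,0,0.05],"yaw": 0,"claw": 0.65},{"offset": [0.35,0,0.05],"yaw": 0,"claw": 0.65},{"offset": [0.44,0,0.05],"yaw": 0,"claw": 0.65},{"offset": [0.5,0,0.06],"yaw": 0,"claw": 0.65},{"offset": [0.5,0,0.06],"yaw": 0,"claw": 0.65}]'

```text
time: 41.52
ee_pos: [0.5345, -0.0134, 0.2663]
tcp_rot: [180.0, -0.0, 176.8]
wrist_force: [2.1, 0.0, 0.6]
opening: 0.0369
grasp_force: 34.7
```

```bash
python3 held.py
```

```text
t 41.52 pos [ 0.5345 -0.0134  0.2663] rot [180.   -0.  176.8] q [-1.  3. 10. 96.  0.  2.] F [2.1 0.  0.6] open 0.0369 g 34.7
side px 269 174 lo [ 0.5088 -0.0045  0.1258] hi [ 0.5311 -0.0064  0.2308] az -4.8 el 78.0 109
side px 221 197 lo [0.6618 0.0422 0.0616] hi [0.6637 0.0433 0.1065] az 29.0 el 87.3 120
```

Call:
servo_tool --rows '[{"offset": [0,0,0.02],"yaw": 0,"claw": 0.6},{"offset": [0,0,0.02],"yaw": 0,"claw": 0.5},{"offset": [0,0,0.02],"yaw": 0,"claw": 0.4},{"offset": [0,0,0.02],"yaw": 0,"claw": 0.3},{"offset": [0,0,0.02],"yaw": 0,"claw": 0.3},{"offset": [0,0,-0.2],"yaw": 0,"claw": 0.3},{"offset": [0,0,-0.5],"yaw": 0,"claw": 0.3},{"offset": [0,0,-0.9],"yaw": 0,"claw": 0.3},{"offset": [0,0,-0.9],"yaw": 0,"claw": 0.3}]'

```text
time: 42.75
ee_pos: [0.5354, -0.0134, 0.3593]
tcp_rot: [180.0, 0.3, 176.8]
wrist_force: [-0.2, -0.4, -0.0]
opening: 0.0597
grasp_force: 0.0
```

```bash
python3 held.py; python3 plan.py .597 -.4135 .27 175
```

```text
t 42.75 pos [ 0.5354 -0.0134  0.3593] rot [180.    0.3 176.8] q [ -1.   7.  24. 107.   0.   2.] F [-0.2 -0.4 -0. ] open 0.0597 g 0.0
side px 257 162 lo [ 0.5227 -0.0011  0.1229] hi [ 0.5862 -0.0092  0.2745] az -7.3 el 67.1 249
side px 220 195 lo [0.6674 0.0378 0.0612] hi [0.6718 0.038  0.1072] az 2.2 el 84.6 111
t 42.85 pos [ 0.5352 -0.0134  0.3562] rot [180.    0.  176.8] q [ -1.   7.  24. 107.  -0.   2.] F [ 0.1 -0.2 -0.1] open 0.0593 g 0.0
n 5 offset each [-0.169 -0.792  0.172] total [-0.843 -3.959  0.862]
yaw 0.0098
```

View pics/held.png

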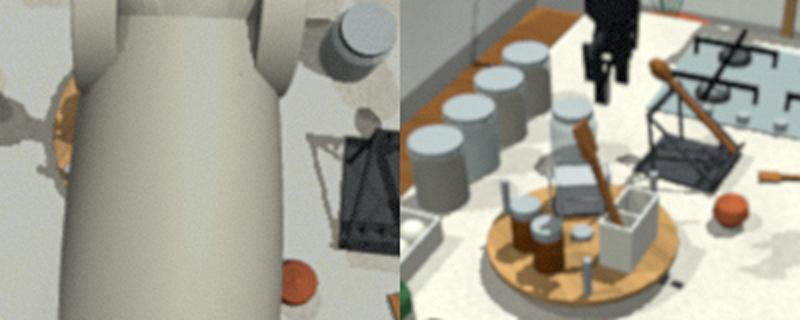

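The turner stands in the left cell (right half at (595,175)), leaning about 23° (0.40 rad) with its blade up, and it's released. Now the spoon.

Call:
servo_tool --rows '[{"offset": [-0.05,-0.3,0],"yaw": 0,"claw": 0.35},{"offset": [-0.1,-0.6,0],"yaw": 0,"claw": 0.35},{"offset": [-0.17,-0.95,0],"yaw": 0,"claw": 0.35}]'

```text
time: 43.22
ee_pos: [0.5464, -0.1099, 0.355]
tcp_rot: [180.0, -0.1, 176.8]
wrist_force: [-0.3, -0.4, 0.0]
opening: 0.0558
grasp_force: 0.0
```

Call:
servo_tool --rows '[{"offset": [-0.05,-0.3,0.05],"yaw": 0,"claw": 0.35},{"offset": [-0.1,-0.6,0.1],"yaw": 0,"claw": 0.35},{"offset": [-0.17,-0.95,0.2],"yaw": 0,"claw": 0.35}]'

```text
time: 43.6
ee_pos: [0.558, -0.2059, 0.3351]
tcp_rot: [180.0, -0.1, 176.8]
wrist_force: [0.2, 0.4, 0.2]
opening: 0.0558
grasp_force: 0.0
```

Call:
servo_tool --rows '[{"offset": [-0.05,-0.3,0.1],"yaw": 0,"claw": 0.35},{"offset": [-0.1,-0.6,0.2],"yaw": 0,"claw": 0.35},{"offset": [-0.17,-0.95,0.3],"yaw": 0,"claw": 0.35}]'

```text
time: 43.98
ee_pos: [0.5695, -0.3016, 0.3046]
tcp_rot: [180.0, -0.1, 176.8]
wrist_force: [0.2, 0.3, 0.1]
opening: 0.055
grasp_force: 0.0
```

Call:
servo_tool --rows '[{"offset": [-0.05,-0.3,0.1],"yaw": 0,"claw": 0.35},{"offset": [-0.15,-0.6,0.2],"yaw": 0,"claw": 0.35},{"offset": [-0.25,-0.95,0.3],"yaw": 0.01,"claw": 0.35},{"offset": [-0.25,-0.95,0.3],"yaw": 0.01,"claw": 0.35}]'

```text
time: 44.48
ee_pos: [0.5889, -0.399, 0.2719]
tcp_rot: [179.9, -0.3, 174.8]
wrist_force: [-0.3, 0.9, -0.7]
opening: 0.0552
grasp_force: 0.0
```

```bash
python3 plan.py .598 -.4135 .25 175
python3 - <<'E'
from plan import *
import ut
n='side'; p,d,P=shot(n)
hsv=cv2.cvtColor(p,cv2.COLOR_RGB2HSV);z=P[...,2]
m=(hsv[...,1]>110)&(hsv[...,0]<20)&(z>.025)&(z<.25)&(P[...,1]<-.35)&(P[...,1]>-.5)&(P[...,0]>.42)&(P[...,0]<.68)
for b in blobs(m,40):
    q=P[b]; hd=q[q[:,2]>.155]; print(q.min(0).round(3),q.max(0).round(3),'head',np.median(hd,0).round(4),hd.min(0).round(4),hd.max(0).round(4),len(hd))
p,d,P=shot('top'); ut.ut(p,d,P)
E
```

```text
t 44.48 pos [ 0.5889 -0.399   0.2719] rot [179.9  -0.3 174.8] q [-34.  31.  45. 104.  -0. -29.] F [-0.3  0.9 -0.7] open 0.0552 g 0.0
n 1 offset each [-0.105 -0.136  0.218] total [-0.105 -0.136  0.218]
yaw -0.001
[ 0.433 -0.42   0.027] [ 0.609 -0.391  0.185] head [ 0.5911 -0.4063  0.1719] [ 0.5738 -0.417   0.1551] [ 0.6087 -0.3978  0.1853] 64
ut px 445 179 [ 0.5546 -0.4096  0.1387] [ 0.739 -0.066  0.67 ] az -5.1 el 42.1 448
    -0.157 [ 0.4469 -0.3983  0.0444] w -0.0025 0.003 z 0.034 0.051
    -0.137 [ 0.4595 -0.4001  0.0575] w -0.0072 0.0038 z 0.049 0.064
    -0.117 [ 0.4723 -0.4035  0.0694] w -0.0097 0.0039 z 0.06 0.078
    -0.097 [ 0.489  -0.4057  0.0825] w -0.0096 0.0046 z 0.076 0.09
    -0.077 [ 0.5041 -0.4055  0.0958] w -0.007 0.0039 z 0.087 0.104
    -0.057 [ 0.52   -0.4071  0.1084] w -0.0074 0.0043 z 0.102 0.117
    -0.037 [ 0.5339 -0.409   0.1227] w -0.0075 0.0041 z 0.113 0.131
    -0.017 [ 0.5501 -0.4113  0.1353] w -0.0108 0.0035 z 0.127 0.142
    0.003 [ 0.5656 -0.4135  0.1462] w -0.016 0.0025 z 0.138 0.155
    0.023 [ 0.5785 -0.4128  0.1655] w -0.0105 0.0062 z 0.151 0.174
    0.043 [ 0.5914 -0.4107  0.1795] w -0.0161 0.0126 z 0.167 0.188
    0.063 [ 0.6031 -0.4183  0.1867] w -0.0148 0.0064 z 0.183 0.191
```

Call:
servo_tool --rows '[{"offset": [-0.05,-0.07,0],"yaw": 0,"claw": 0.35},{"offset": [-0.1,-0.145,0.1],"yaw": 0,"claw": 0.35},{"offset": [-0.1,-0.145,0.2],"yaw": 0,"claw": 0.35},{"offset": [-0.1,-0.145,0.2],"yaw": 0,"claw": 0.35}]'

```text
time: 45.08
ee_pos: [0.5977, -0.4119, 0.2548]
tcp_rot: [179.9, -0.1, 175.0]
wrist_force: [-0.8, 0.6, -0.4]
opening: 0.0556
grasp_force: 0.0
```

```bash
python3 plan.py .597 -.414 .173 175
```

```text
t 45.08 pos [ 0.5977 -0.4119  0.2548] rot [ 1.799e+02 -1.000e-01  1.750e+02] q [-35.  33.  46. 103.   0. -30.] F [-0.8  0.6 -0.4] open 0.0556 g 0.0
n 1 offset each [ 0.003 -0.023  0.818] total [ 0.003 -0.023  0.818]
yaw -0.0001
```

Reach is fine. Descend and grip the spoon's head.

Call:
servo_tool --rows '[{"offset": [0,-0.02,0.3],"yaw": 0,"claw": 0.35},{"offset": [0,-0.02,0.6],"yaw": 0,"claw": 0.35},{"offset": [0,-0.02,0.82],"yaw": 0,"claw": 0.35},{"offset": [0,-0.02,0.82],"yaw": 0,"claw": 0.4},{"offset": [0,-0.02,0.82],"yaw": 0,"claw": 0.7},{"offset": [0,-0.02,0.82],"yaw": 0,"claw": 0.7},{"offset": [0,-0.02,0.82],"yaw": 0,"claw": 0.7},{"offset": [0,-0.02,0.82],"yaw": 0,"claw": 0.7}]' --squeeze 25

```text
time: 46.08
ee_pos: [0.5983, -0.4148, 0.1755]
tcp_rot: [-179.9, 0.1, 175.0]
wrist_force: [1.5, -2.2, 5.5]
opening: 0.0357
grasp_force: 25.5
```

Call:
servo_tool --rows '[{"offset": [0,0,-0.1],"yaw": 0,"claw": 0.7},{"offset": [0,0,-0.3],"yaw": 0,"claw": 0.7},{"offset": [0,0,-0.5],"yaw": 0,"claw": 0.7},{"offset": [0,0,-0.7],"yaw": 0,"claw": 0.7},{"offset": [0,0,-0.9],"yaw": 0,"claw": 0.7},{"offset": [0,0,-0.9],"yaw": 0,"claw": 0.7}]'

```text
time: 46.82
ee_pos: [0.5983, -0.4143, 0.266]
tcp_rot: [-180.0, 0.1, 175.0]
wrist_force: [1.1, -0.6, -1.6]
opening: 0.0357
grasp_force: 25.5
```

```bash
python3 held.py
```

```text
t 46.83 pos [ 0.5983 -0.4143  0.266 ] rot [-1.80e+02  1.00e-01  1.75e+02] q [-35.  34.  48. 104.   0. -30.] F [ 1.1 -0.6 -1.6] open 0.0357 g 25.5
top px 462 166 lo [ 0.4996 -0.4047  0.1669] hi [ 0.6103 -0.4101  0.2862] az -2.8 el 47.1 333
side px 308 113 lo [ 0.4488 -0.4008  0.1201] hi [ 0.5956 -0.4075  0.2583] az -2.6 el 43.2 153
```

```bash
python3 plan.py .66 -.1 .31 166.5
```

```text
t 46.92 pos [ 0.598  -0.4142  0.2636] rot [180.  -0. 175.] q [-35.  34.  48. 104.   0. -30.] F [ 1.  -0.1 -1.2] open 0.0354 g 25.5
n 4 offset each [-0.086  0.796 -0.116] total [-0.342  3.185 -0.462]
yaw 0.0471
```

Call:
servo_tool --rows '[{"offset": [0.05,0.15,-0.1],"yaw": 0,"claw": 0.7},{"offset": [0.05,0.35,-0.25],"yaw": 0,"claw": 0.7},{"offset": [0,0.6,-0.4],"yaw": 0,"claw": 0.7},{"offset": [-0.08,0.8,-0.46],"yaw": 0,"claw": 0.7}]'

```text
time: 47.42
ee_pos: [0.6137, -0.3332, 0.3128]
tcp_rot: [-179.9, 0.2, 175.0]
wrist_force: [0.9, 0.1, -0.6]
opening: 0.0354
grasp_force: 25.5
```

Call:
servo_tool --rows '[{"offset": [-0.02,0.2,0],"yaw": 0,"claw": 0.7},{"offset": [-0.04,0.4,0],"yaw": 0,"claw": 0.7},{"offset": [-0.06,0.6,0],"yaw": 0,"claw": 0.7},{"offset": [-0.08,0.8,0],"yaw": 0,"claw": 0.7}]'

```text
time: 47.92
ee_pos: [0.6279, -0.2551, 0.31]
tcp_rot: [180.0, -0.0, 175.0]
wrist_force: [0.8, -0.7, -0.8]
opening: 0.0351
grasp_force: 25.5
```

Call:
servo_tool --rows '[{"offset": [-0.02,0.2,0],"yaw": 0,"claw": 0.7},{"offset": [-0.04,0.4,0],"yaw": 0,"claw": 0.7},{"offset": [-0.06,0.6,0],"yaw": 0,"claw": 0.7},{"offset": [-0.08,0.8,0],"yaw": 0,"claw": 0.7}]'

```text
time: 48.42
ee_pos: [0.6431, -0.1761, 0.3103]
tcp_rot: [180.0, 0.0, 175.0]
wrist_force: [-1.0, -0.8, -0.2]
opening: 0.0354
grasp_force: 25.5
```

Call:
servo_tool --rows '[{"offset": [-0.02,0.2,0],"yaw": 0.01,"claw": 0.7},{"offset": [-0.05,0.4,0],"yaw": 0.03,"claw": 0.7},{"offset": [-0.08,0.6,0],"yaw": 0.047,"claw": 0.7},{"offset": [-0.1,0.79,0],"yaw": 0.047,"claw": 0.7},{"offset": [-0.1,0.79,0],"yaw": 0.047,"claw": 0.7},{"offset": [-0.1,0.79,0],"yaw": 0.047,"claw": 0.7}]'

```text
time: 49.18
ee_pos: [0.6597, -0.0998, 0.3103]
tcp_rot: [-180.0, -0.0, 166.5]
wrist_force: [-0.4, -0.3, -0.7]
opening: 0.0355
grasp_force: 25.5
```

```bash
python3 held.py
```

```text
t 49.17 pos [ 0.6597 -0.0998  0.3103] rot [-180.    -0.   166.5] q [ -9.  25.  41. 106.  -0.   5.] F [-0.4 -0.3 -0.7] open 0.0355 g 25.5
side px 256 138 lo [ 0.5103 -0.0635  0.165 ] hi [ 0.6617 -0.0951  0.3087] az -11.8 el 42.9 241
```

View pics/held.png

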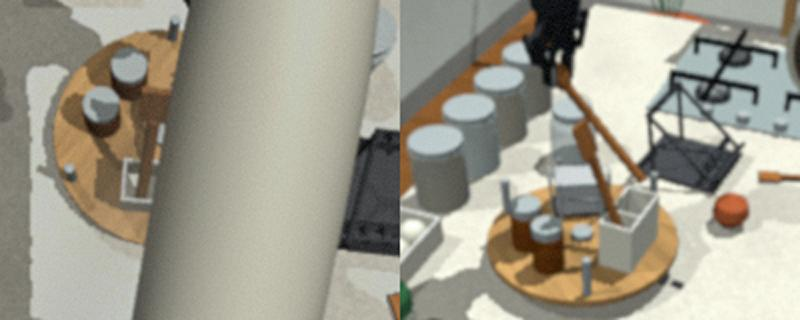

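The spoon is held at 43° with its foot over the right cell (right half at (640,180)), and the turner still stands in the left. Insert and pivot.

Call:
servo_tool --rows '[{"offset": [0.04,0.03,0.05],"yaw": 0,"claw": 0.7},{"offset": [0.04,0.03,0.15],"yaw": 0,"claw": 0.7},{"offset": [0.04,0.03,0.3],"yaw": 0,"claw": 0.7},{"offset": [0.04,0.03,0.41],"yaw": 0,"claw": 0.7},{"offset": [0.04,0.03,0.41],"yaw": 0,"claw": 0.7}]'

```text
time: 49.9
ee_pos: [0.6561, -0.0958, 0.2681]
tcp_rot: [-180.0, -0.1, 166.5]
wrist_force: [-0.8, -0.0, -0.6]
opening: 0.0354
grasp_force: 25.5
```

Call:
servo_tool --rows '[{"offset": [0.09,0,-0.01],"yaw": 0,"claw": 0.7},{"offset": [0.18,0,-0.03],"yaw": 0,"claw": 0.7},{"offset": [0.27,0,-0.05],"yaw": 0,"claw": 0.7},{"offset": [0.35,0,-0.07],"yaw": 0,"claw": 0.7},{"offset": [0.42,0,-0.08],"yaw": 0,"claw": 0.7},{"offset": [0.42,0,-0.08],"yaw": 0,"claw": 0.7}]'

```text
time: 50.65
ee_pos: [0.6152, -0.0859, 0.2777]
tcp_rot: [-180.0, 0.0, 166.5]
wrist_force: [0.2, -1.2, -0.1]
opening: 0.0353
grasp_force: 25.5
```

```bash
python3 held.py
```

```text
t 50.65 pos [ 0.6152 -0.0859  0.2777] rot [-180.     0.   166.5] q [-8. 16. 25. 99. -0.  6.] F [ 0.2 -1.2 -0.1] open 0.0353 g 25.5
side px 262 151 lo [ 0.5068 -0.0593  0.1163] hi [ 0.6132 -0.0729  0.284 ] az -7.3 el 57.4 242
```

Call:
servo_tool --rows '[{"offset": [0.08,0,0.0],"yaw": 0,"claw": 0.7},{"offset": [0.16,0,0.01],"yaw": 0,"claw": 0.7},{"offset": [0.24,0,0.02],"yaw": 0,"claw": 0.7},{"offset": [0.32,0,0.04],"yaw": 0,"claw": 0.7},{"offset": [0.4,0,0.06],"yaw": 0,"claw": 0.7},{"offset": [0.49,0,0.09],"yaw": 0,"claw": 0.7},{"offset": [0.58,0,0.09],"yaw": 0,"claw": 0.7},{"offset": [0.67,0,0.09],"yaw": 0,"claw": 0.7},{"offset": [0.67,0,0.09],"yaw": 0,"claw": 0.7}]'

```text
time: 51.88
ee_pos: [0.5501, -0.0702, 0.2687]
tcp_rot: [180.0, 0.0, 166.5]
wrist_force: [1.0, 0.0, -0.6]
opening: 0.0356
grasp_force: 25.4
```

```bash
python3 held.py
```

```text
t 51.88 pos [ 0.5501 -0.0702  0.2687] rot [180.    0.  166.5] q [-7.  6. 13. 97. -0.  6.] F [ 1.   0.  -0.6] open 0.0356 g 25.4
side px 272 156 lo [ 0.5121 -0.0538  0.1105] hi [ 0.5476 -0.0632  0.2804] az -14.9 el 77.8 166
side px 253 148 lo [ 0.5657 -0.0161  0.2233] hi [ 0.5859 -0.0197  0.2736] az -10.2 el 67.8 63
```

View pics/held.png

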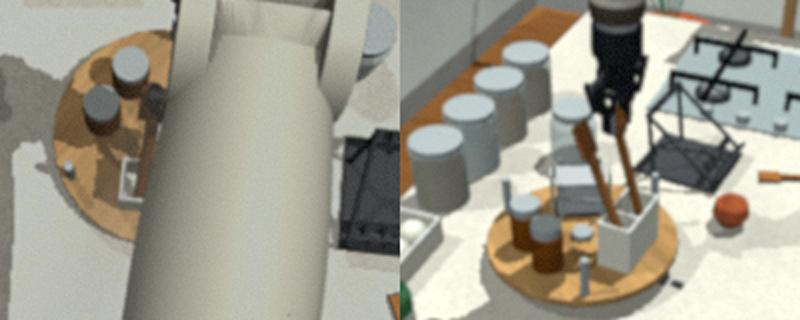

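Call:
servo_tool --rows '[{"offset": [0,0,0.05],"yaw": 0,"claw": 0.7},{"offset": [0,0,0.05],"yaw": 0,"claw": 0.55},{"offset": [0,0,0.05],"yaw": 0,"claw": 0.5},{"offset": [0,0,0.05],"yaw": 0,"claw": 0.48},{"offset": [0,0,0.05],"yaw": 0,"claw": 0.48},{"offset": [0,0,-0.1],"yaw": 0,"claw": 0.48},{"offset": [0,0,-0.3],"yaw": 0,"claw": 0.48},{"offset": [0,0,-0.5],"yaw": 0,"claw": 0.48},{"offset": [0,0,-0.9],"yaw": 0,"claw": 0.48},{"offset": [0,0,-0.9],"yaw": 0,"claw": 0.48}]'

```text
time: 53.22
ee_pos: [0.551, -0.0704, 0.3623]
tcp_rot: [180.0, 0.3, 166.5]
wrist_force: [0.0, 0.1, 0.6]
opening: 0.0446
grasp_force: 0.0
```

```bash
python3 held.py; python3 plan.py .40 -.20 .36
```

```text
t 53.23 pos [ 0.551  -0.0704  0.3623] rot [180.    0.3 166.5] q [ -7.  10.  28. 108.   0.   6.] F [0.  0.1 0.6] open 0.0446 g 0.0
side px 266 155 lo [ 0.5151 -0.06    0.108 ] hi [ 0.5776 -0.0646  0.269 ] az -4.2 el 68.7 215
side px 253 149 lo [ 0.5638 -0.0132  0.2172] hi [ 0.5855 -0.0212  0.2728] az -20.4 el 67.4 68
t 53.33 pos [ 0.5508 -0.0704  0.359 ] rot [1.800e+02 1.000e-01 1.665e+02] q [ -7.  10.  28. 108.   0.   6.] F [ 0.3  0.8 -0.2] open 0.0443 g 0.0
n 2 offset each [ 0.582 -0.806 -0.006] total [ 1.164 -1.613 -0.012]
```

Released at 21° lean. Move the arm clear to the right and verify everything.

Call:
servo_tool --rows '[{"offset": [0.2,-0.3,0],"yaw": 0,"claw": 0.48},{"offset": [0.4,-0.6,0],"yaw": 0,"claw": 0.48},{"offset": [0.6,-0.9,0],"yaw": 0,"claw": 0.48}]'

```text
time: 53.7
ee_pos: [0.4702, -0.1444, 0.3574]
tcp_rot: [180.0, -0.1, 166.5]
wrist_force: [-0.4, -0.6, 0.2]
opening: 0.0447
grasp_force: 0.0
```

Call:
servo_tool --rows '[{"offset": [0.2,-0.3,0],"yaw": 0,"claw": 0.48},{"offset": [0.5,-0.6,0],"yaw": 0,"claw": 0.48},{"offset": [0.8,-0.95,0],"yaw": 0,"claw": 0.48}]'

```text
time: 54.08
ee_pos: [0.37, -0.2179, 0.3574]
tcp_rot: [180.0, -0.1, 166.5]
wrist_force: [-0.3, -0.3, -0.0]
opening: 0.0446
grasp_force: 0.0
```

Call:
servo_tool --rows '[{"offset": [0,-0.3,0],"yaw": 0,"claw": 0.48},{"offset": [0,-0.6,0],"yaw": 0,"claw": 0.48},{"offset": [0,-0.95,0],"yaw": 0,"claw": 0.48},{"offset": [0,-0.95,0],"yaw": 0,"claw": 0.48},{"offset": [0,-0.95,0],"yaw": 0,"claw": 0.48},{"offset": [0,-0.95,0],"yaw": 0,"claw": 0.48}]'

```text
time: 54.82
ee_pos: [0.3492, -0.3092, 0.3583]
tcp_rot: [180.0, -0.0, 166.6]
wrist_force: [-0.4, 0.7, 0.2]
opening: 0.0445
grasp_force: 0.0
```

```bash
python3 posts.py
python3 - <<'E'
from plan import *
p,d,P=shot('top'); z=P[...,2]
m=(z>.1)&(z<.1135)&(np.hypot(P[...,0]-.6345,P[...,1]+.1145)<.052)
for b in blobs(m,100):print('tins',cv2.minAreaRect((P[b][:,:2]*1000).astype(np.float32)),b.sum(),P[b].mean(0))
hsv=cv2.cvtColor(p,cv2.COLOR_RGB2HSV)
m=(hsv[...,1]>110)&(hsv[...,0]<20)&(z>.135)&(z<.4)&(abs(P[...,0]-.54)<.1)&(abs(P[...,1]+.03)<.1)
for b in blobs(m,15):
    q=P[b];c=np.median(q,0);s=np.linalg.svd(q-c,full_matrices=False)[2][0];s*=np.sign(s[2]);print('ut',q.min(0).round(3),q.max(0).round(3),'el',np.degrees(np.arcsin(s[2])).round(1))
s=camera('side')[0]
a=p[:,:,::-1][90:270,220:400]; b=s[:,:,::-1][90:270,170:350]
cv2.imwrite('pics/fin.png',cv2.convertScaleAbs(cv2.resize(np.hstack([a,b]),(800,400),interpolation=cv2.INTER_CUBIC),alpha=1.5))
E
```

```text
post -4.1 29
post 116.0 26
post -124.1 26
(array([372.4, 441.1]), array([58.1, 86.1]), 8.5, (132, 244), array([ 14., 206., 126.]), 0.0322)
t 54.88 pos [ 0.3493 -0.3092  0.3584] rot [-180.     0.   166.6] q [-42.  -3.  14. 107.   0. -28.] F [-0.4 -0.3  0.5] open 0.0441 g 0.0
tins ((639.49853515625, -118.7393798828125), (89.0662841796875, 64.11524200439453), 25.72530174255371) 542 [ 0.63854463 -0.11889749  0.10876966]
ut [ 0.536 -0.038  0.16 ] [0.594 0.002 0.278] el 64.7
ut [ 0.522 -0.091  0.137] [ 0.587 -0.06   0.276] el 72.9
```

View pics/fin.png

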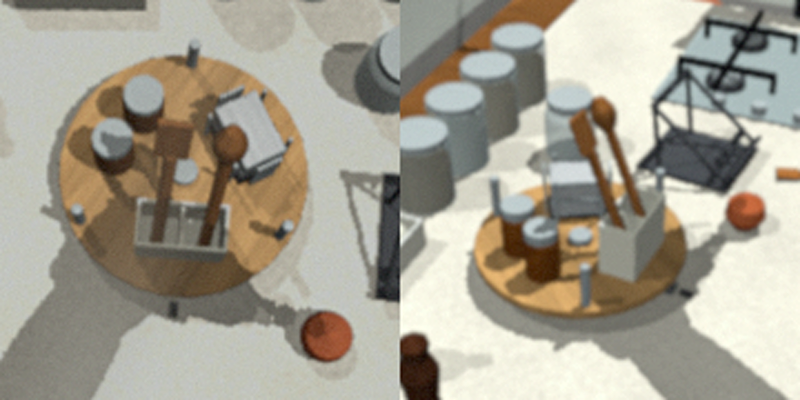

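The final view shows the deck seated with the caddy at the front. The turner (left half (172,140)) and spoon (232,140) stand in separate cells, and the tins sit between the guides at (248,135). Bystanders are where they were, and the arm is clear. Handing in.

```bash
python3 -c "
from workcell import *
print(job_done())"
```

```text
the job is handed in; nothing more can be done
None
```

The job is handed in with no verdict returned; my last check showed the caddy click at the front, both tins stacked between the guides, and the turner and spoon standing heads up in separate caddy cells.

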